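# Switch off the drying plate and nest the measuring cups in their tray

## Robot

A 6-joint arm with a two-finger parallel gripper is mounted at the origin on the work surface. World frame = base frame: x ahead of the robot, y to its left, z up, the work surface at z = 0. Lengths are in m, angles in rad, forces in N, time in s.
With the tool pointing down it reaches from about 0.35 to 0.975 m from the base axis. Payload 17.4 kg.
Tool frame: the origin (TCP) lies on the front face of the gripper's body, between the roots of the fingers; the fingertips stand 73 mm ahead of it and the grasp point (between the pads) lies 54 mm ahead of it; z points along the fingers, y is the direction in which the jaws open and shut (so a half turn about z gives the same grasp; the last joint's range is limited). The gripper opens to 85 mm and grips with 20 to 120 N. Pads are 22 mm wide; open, the fingers measure 114 mm over their backs; the gripper's body (76 mm by 85 mm) begins 54 mm behind the grasp point. The pads swing forward as they close: fully open they stand 13 mm farther back than shut.
Start: joints at [-1.158, 0.116, 1.442, -0, 1.584, -0.038], TCP at [0.294, -0.608, 0.304] pointing down, gripper open.
Joint ranges: [-2.83, 2.83], [-0.83, 2.19], [0.07, 2.5], [-1.14, 4.28], [0.01, 3], [-2.97, 2.97]. Speed limits (rad/s): [1.89, 1.89, 2.22, 3.14, 3.14, 3.14].

## Interface

Orientations are given as a unit quaternion [x, y, z, w].
In Python, from station import bot gives the robot as it stands.
- The arm moves only by the shell command python3 -m creep 'ROWS' [OPENING]. ROWS is JSON, a list of rows, each a list of 4 numbers: the shift along the tool's x, y, z in cm, then the turn about the tool's z in rad. A call has 1 to 10 rows; each row shifts and turns the commanded pose from where the row before left it, along the tool's axes as they then stand; what a row does not reach is not made up. A row lasts 1/10 s, in which the tool goes at most 50 mm and 8.59 degrees, less where a joint would pass 70% of its speed; a pose out of reach is approached as far as the arm can. A call is refused whole if a number of a shift passes 5 or a number of a turn 0.15, either way. A call with a gripper value outside its range is refused whole. OPENING is the finger opening in cm, from 0 to 8.54, set as the call begins (- or left out, the last holds). The fingers move at their own pace and stop on an object; the grip force is fixed at half the most. Time passes only in rows, so rows that do not move let the fingers close. It gives the time, the measured TCP pose, the force and the opening at its end, in the units of the state.
- bot.read_state(): the state, without advancing time (a new reading comes with each control period).
- bot.read_camera(name): name is "scene" or "top"; returns a dict with "color" (420x560x3 uint8, red, green, blue), "z_map" (420x560 float32, m along the optical axis (not along the pixel's ray), 0 where there is no reading), "K" (3x3 intrinsics, pixels), "extrinsics" (4x4, takes a point from world to camera coordinates). Camera axes: x right, y down, z forward; pixel columns grow to the right and rows downward; lengths in m; the calibration is good to about 2 mm. A picture is of the moment at which its call begins.
- bot.hand_in(): hands the job in, once; it reports no verdict.
The state is a dict: "time": time; "joint_pos": joint angles; "joint_velocities": joint speeds; "joint_torque": joint torques, N m; "ee_pos": TCP position; "tool_rot": TCP orientation; "force": force on the tool from outside, world axes, zero at the start; "ft_torque": the same for the moment, N m; "gripper_width": finger opening in m.
Only numpy, scipy, OpenCV 4.12 (cv2) and the standard library are available. Lean on these libraries where they do the work, as an engineer would, in place of code of your own. Each camera call takes 0.05 s, during which the arm holds its last target.

## Task

The orange measuring cups on the drying plate are dry: switch the plate off at the toggle on the tiled wall (push it fully down) before you touch any cup. Then put all the cups away as one nested set standing upright on the floor of the bamboo tray, the largest outermost and each smaller one dropped right down inside the next larger, with all the handles together on one side, and leave everything else where it stands.

Things in the scene. Friction and masses are not known exactly. Their poses are not given: they have to be found in the camera images.
- cup_a: largest of six orange plastic measuring cups (may be absent): round, rim 92 mm outside, foot 87 mm, 50 mm high, wall 2 mm, floor 5.5 mm thick, 75 g. Flat level handle, 15 mm wide, 4.5 mm thick, top flush with the rim, ends 101.0 mm from the cup's axis. Origin: centre of the underside; z up through the mouth, x along the handle
- cup_a_grip (a point): point on the handle of cup_a, in the middle of its width and thickness, 26 mm out from the rim (72.0 mm from the cup's axis and 47.75 mm above its underside)
- cup_b: second largest of six orange plastic measuring cups (may be absent): round, rim 80 mm outside, foot 75 mm, 50 mm high, wall 2 mm, floor 5.5 mm thick, 65 g. Flat level handle, 15 mm wide, 4.5 mm thick, top flush with the rim, ends 95.0 mm from the cup's axis. Origin: centre of the underside; z up through the mouth, x along the handle
- cup_b_grip (a point): point on the handle of cup_b, in the middle of its width and thickness, 26 mm out from the rim (66.0 mm from the cup's axis and 47.75 mm above its underside)
- cup_c: third largest of six orange plastic measuring cups (may be absent): round, rim 68 mm outside, foot 63 mm, 50 mm high, wall 2 mm, floor 5.5 mm thick, 56 g. Flat level handle, 15 mm wide, 4.5 mm thick, top flush with the rim, ends 89.0 mm from the cup's axis. Origin: centre of the underside; z up through the mouth, x along the handle
- cup_c_grip (a point): point on the handle of cup_c, in the middle of its width and thickness, 26 mm out from the rim (60.0 mm from the cup's axis and 47.75 mm above its underside)
- cup_d: fourth largest of six orange plastic measuring cups (may be absent): round, rim 57 mm outside, foot 52 mm, 50 mm high, wall 2 mm, floor 5.5 mm thick, 48 g. Flat level handle, 15 mm wide, 4.5 mm thick, top flush with the rim, ends 83.5 mm from the cup's axis. Origin: centre of the underside; z up through the mouth, x along the handle
- cup_d_grip (a point): point on the handle of cup_d, in the middle of its width and thickness, 26 mm out from the rim (54.5 mm from the cup's axis and 47.75 mm above its underside)
- cup_e: fifth largest of six orange plastic measuring cups (may be absent): round, rim 46 mm outside, foot 41 mm, 50 mm high, wall 2 mm, floor 5.5 mm thick, 41 g. Flat level handle, 15 mm wide, 4.5 mm thick, top flush with the rim, ends 78.0 mm from the cup's axis. Origin: centre of the underside; z up through the mouth, x along the handle
- cup_e_grip (a point): point on the handle of cup_e, in the middle of its width and thickness, 26 mm out from the rim (49.0 mm from the cup's axis and 47.75 mm above its underside)
- cup_f: smallest of six orange plastic measuring cups (may be absent): round, rim 35 mm outside, foot 30 mm, 50 mm high, wall 2 mm, floor 5.5 mm thick, 35 g. Flat level handle, 15 mm wide, 4.5 mm thick, top flush with the rim, ends 72.5 mm from the cup's axis. Origin: centre of the underside; z up through the mouth, x along the handle
- cup_f_grip (a point): point on the handle of cup_f, in the middle of its width and thickness, 26 mm out from the rim (43.5 mm from the cup's axis and 47.75 mm above its underside)
- plate: electric drying plate on which the cups stand at the start, fixed: grey slab with ribbed metal face, 290 x 550 x 8 mm; origin at the centre of its underside, long side along its y
- tray_in (a point): bamboo storage tray, fixed, 240 (x) x 150 (y) mm outside, 21 mm high, walls and floor 6 mm thick: this point is the centre of its inner floor, axes along its sides
- switch (a joint): toggle of the drying plate's wall switch: 0 = on (slopes up and out from the wall, 0.45 rad above level), 0.9 = off (0.45 rad below level); starts at 0 to 0.08. Stiff hinge with a stop at each end, stays where it is left; 3 to 5 N down near the tip turns it
- switch_tip (a point): outer end of the white toggle (46 mm long, 16 wide, 9 thick). This frame turns with the toggle and is level when the joint is 0: y = hinge axis, -x = out from the wall, pivot at (41.4, 0, -20) mm in it. Pivot 165 mm above the table, 3 mm in front of an 86 mm square box, 32 mm deep, on a tiled wall 300 mm long, 60 thick, 234 high, at the left
- wall: that tiled wall, fixed; origin at the centre of its underside, x square to it, its room face at x = -15 mm; the switch box is on its -x face, centred along y
- crusher: stainless screw pill crusher, upright, 50 mm across, 96 mm high, standing among the cups; origin centre of underside; not part of the job
- tumbler: glass tumbler, 66 mm across, 88 mm high, standing among the cups; origin centre of underside; not part of the job
- jar: round glass jar with bamboo lid, 96 mm across, 112 mm high, at the back; origin centre of underside; not part of the job
- inhaler: yellow inhaler, 84 mm high, standing in the white slotted rack at the back; origin centre of underside; not part of the job
- pill_bottle: amber pill bottle with white cap, 48 mm across, 85 mm high; origin centre of underside; not part of the job
- soap: clear pump bottle, 66 mm across, 183 mm high, at the back right; origin centre of underside; not part of the job

How it is judged:
By the outcome, as a careful person would: the job done as asked, in the order asked, and still so for the second after the job is handed in, with the robot touching nothing.
Of cup_a, cup_b, cup_c, cup_d, cup_e, cup_f only 4 to 6 are there at a start; the rules pass over those that are not, and their reading is None.
At some moment in a run one of cup_a, cup_b, cup_c, cup_d may be knocked a few centimetres aside while the robot is not near it.
It also fails if it takes over 210 s, if anything falls off the work surface, if the arm or the gripper's body presses on something with over 40 N, if the wrist force passes 120 N, or if a joint passes its speed limit or range.

## Working session

There is one attempt and no reset: what is moved stays moved. The work goes in short steps, Python scripts to look and compute and a shell command to move; the robot and the scene stay as the last step left them, time stands still between calls to the robot, and variables do not carry over. Pictures are saved under pics/ and viewed, and the job is handed in when it is done.

```bash
ls; mkdir -p pics; python3 - <<'E'
from station import bot
import cv2, numpy as np
s=bot.read_state(); print(s['time'],s['ee_pos'],s['tool_rot'],s['gripper_width'],s['force'])
for n in ("scene","top"):
    c=bot.read_camera(n); cv2.imwrite(f"pics/{n}0.png",cv2.cvtColor(c["color"],cv2.COLOR_RGB2BGR)); print(n,c["K"],c["extrinsics"],(c["z_map"]>0).mean())
E
```

```text
pics
0.0 [ 0.2940059  -0.60748929  0.30317658] [ 9.74709783e-01  2.23473754e-01 -1.17571627e-04 -5.52928977e-04] 0.08532324128173954 [-0.25019839  0.61850085  0.16631445]
scene [[461.78513002   0.         279.72108412]
 [  0.         461.78513002 206.26698939]
 [  0.           0.           1.        ]] [[ 0.69867139  0.71530065 -0.01425735 -0.43561924]
 [ 0.57123531 -0.56973194 -0.59084324 -0.22583088]
 [-0.43075342  0.40466097 -0.8066604   1.53333257]
 [ 0.          0.          0.          1.        ]] 0.9960501700680272
top [[500.34833572   0.         278.28747408]
 [  0.         500.34833572 207.95868251]
 [  0.           0.           1.        ]] [[ 0.03202305 -0.99948587  0.00158469  0.03090973]
 [-0.97749413 -0.03164914 -0.20857506  0.61601232]
 [ 0.20851798  0.00513018 -0.97800508  1.28906461]
 [ 0.          0.          0.          1.        ]] 0.9963180272108844
```

View pics/scene0.png

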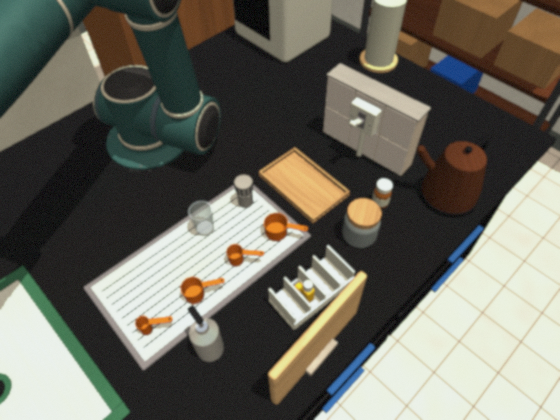

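View pics/top0.png

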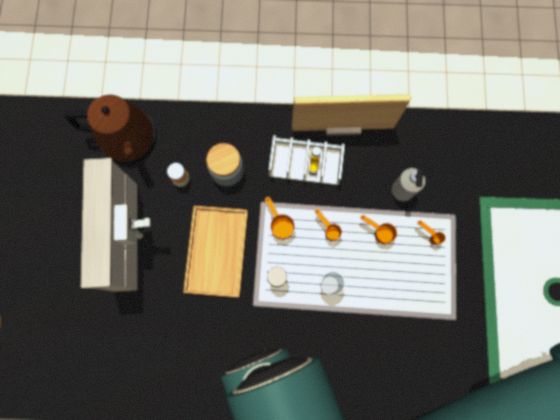

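Four cups stand on the plate, around top-view pixels (283,227), (333,232), (386,233) and (437,238). The switch tip is near (142,224). Next I measure.

```bash
cat > h.py <<'E'
import numpy as np, cv2
from station import bot
from scipy.spatial.transform import Rotation as R
def cam(n,save=None):
    c=bot.read_camera(n)
    if save: cv2.imwrite(f"pics/{save}.png",cv2.cvtColor(c["color"],cv2.COLOR_RGB2BGR))
    return c
def ray(c,u,v):
    E=c["extrinsics"]; Rm=E[:3,:3]; o=-Rm.T@E[:3,3]
    d=Rm.T@np.linalg.inv(c["K"])@np.array([u,v,1.]); return o,d
def onz(c,u,v,z):
    o,d=ray(c,u,v); return o+d*(z-o[2])/d[2]
def cloud(c):
    v,u=np.mgrid[0:420,0:560]; z=c["z_map"]
    p=np.stack([(u-c["K"][0,2])/c["K"][0,0]*z,(v-c["K"][1,2])/c["K"][1,1]*z,z],-1)
    E=c["extrinsics"]; w=(p-E[:3,3])@E[:3,:3]; w[z==0]=np.nan; return w
def orange(c):
    h=cv2.cvtColor(c["color"],cv2.COLOR_RGB2HSV)
    return ((h[...,0]<18)&(h[...,1]>190)&(h[...,2]>90)).astype(np.uint8)
def tcp():
    s=bot.read_state(); return np.array(s['ee_pos']),R.from_quat(s['tool_rot']),s
def circ(x,y):
    A=np.c_[2*x,2*y,np.ones(len(x))]; s=np.linalg.lstsq(A,x*x+y*y,rcond=None)[0]
    return s[0],s[1],np.sqrt(s[2]+s[0]**2+s[1]**2)
def yaw(r):
    m=r.as_matrix(); return np.arctan2(m[1,0],m[0,0])
E
cat > cups.py <<'E'
from h import *
import sys
def cups(zb=0.008,name=None,verbose=True):
    out=[]
    c=cam("top",name); W=cloud(c); m=orange(c)
    n,l,st,ce=cv2.connectedComponentsWithStats(m)
    for i in range(1,n):
        if st[i,4]<60: continue
        P=W[l==i]; 
        if not(0.2<np.nanmean(P[:,0])<0.75): continue
        # rim-height pixels via ray on rim plane
        vv,uu=np.nonzero(l==i)
        q=np.array([onz(c,u,v,zb+0.05)[:2] for u,v in zip(uu,vv)])
        # distance transform of rim blob for body
        cnt,_=cv2.findContours((l==i).astype(np.uint8),cv2.RETR_EXTERNAL,cv2.CHAIN_APPROX_NONE)
        op=cv2.morphologyEx(cv2.resize((l==i).astype(np.uint8)*255,None,fx=4,fy=4,interpolation=cv2.INTER_LINEAR),cv2.MORPH_OPEN,cv2.getStructuringElement(cv2.MORPH_ELLIPSE,(45,45)))
        full=cv2.resize((l==i).astype(np.uint8)*255,None,fx=4,fy=4)
        out.append((st[i],q))
        mean=q.mean(0)
        print("comp",st[i],"mean",mean.round(4),"zmax",np.nanpercentile(P[:,2],[50,95]).round(4))
    return c,out
if __name__=="__main__":
    cups(name=None)
E
python3 - <<'E'
from h import *
for n in("top","scene"):
    c=cam(n); im=cv2.cvtColor(c["color"],cv2.COLOR_RGB2BGR)
    if n=="top": a=im[190:310,240:460]; cv2.imwrite("pics/topz.png",cv2.resize(a,None,fx=3.6,fy=3.6,interpolation=cv2.INTER_NEAREST)); b=im[150:300,75:255]; cv2.imwrite("pics/topw.png",cv2.resize(b,None,fx=4,fy=4,interpolation=cv2.INTER_NEAREST))
    else: a=im[170:345,100:320]; cv2.imwrite("pics/scz.png",cv2.resize(a,None,fx=3.4,fy=3.4,interpolation=cv2.INTER_NEAREST)); b=im[60:180,310:440]; cv2.imwrite("pics/scw.png",cv2.resize(b,None,fx=5,fy=5,interpolation=cv2.INTER_NEAREST))
E
python3 cups.py
```

```text
comp [272 215  21  15 124] mean [0.5826 0.0433] zmax [0.0156 0.0402]
comp [326 224  14  11  83] mean [ 0.5638 -0.0969] zmax [0.0172 0.0555]
comp [376 225  20  18 154] mean [ 0.5609 -0.2395] zmax [0.0219 0.0589]
comp [431 230  13  14 100] mean [ 0.5495 -0.3775] zmax [0.0325 0.058 ]
```

View pics/topz.png

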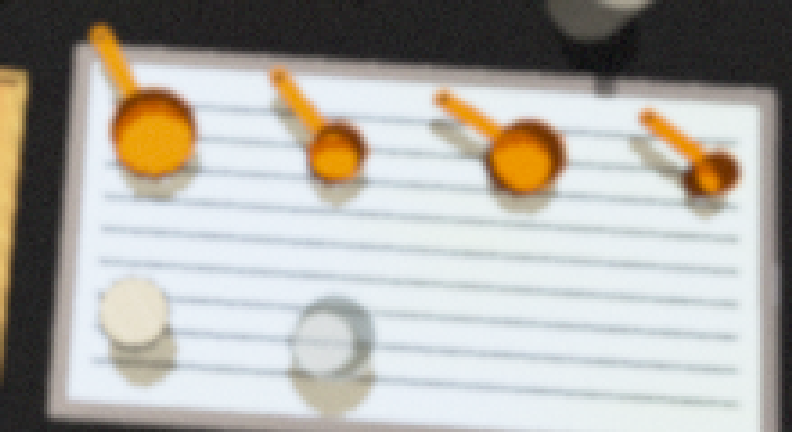

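View pics/scw.png

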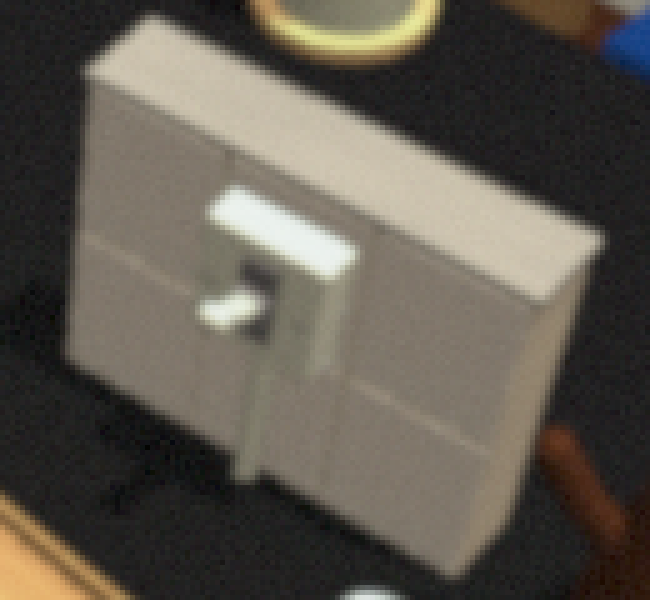

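View pics/topw.png

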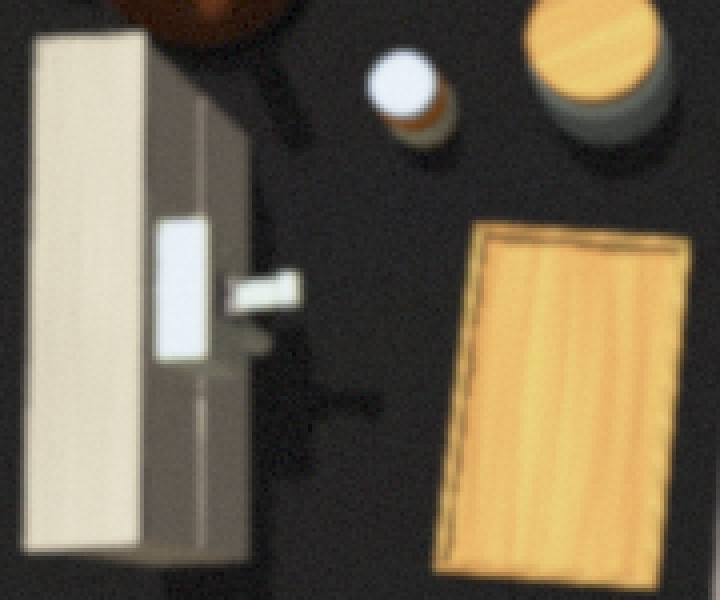

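View pics/scz.png

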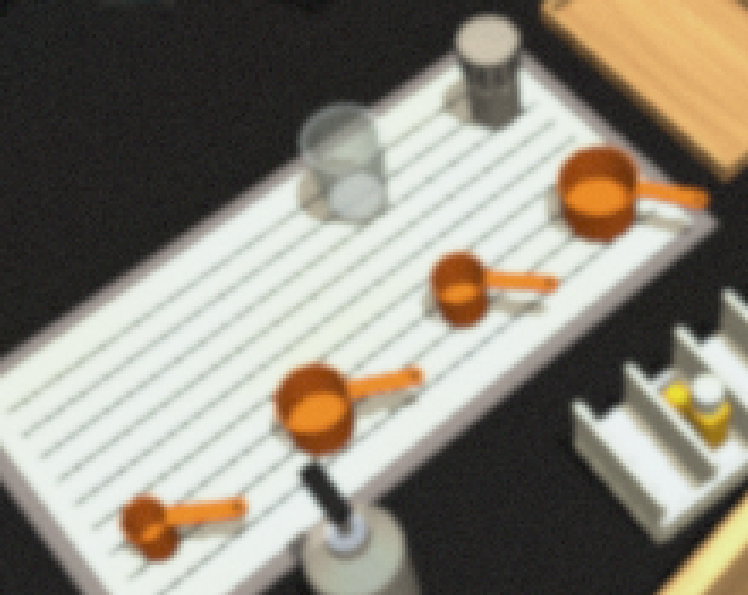

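```bash
cat > cups.py <<'E'
from h import *
from scipy.optimize import least_squares
def mask(c):
    h=cv2.cvtColor(c["color"],cv2.COLOR_RGB2HSV)
    return ((h[...,0]<20)&(h[...,1]>110)&(h[...,2]>70)).astype(np.uint8)
def cups(c,zb=0.008,box=(0.35,0.75,-0.5,0.1)):
    big=cv2.resize(c["color"],None,fx=4,fy=4,interpolation=cv2.INTER_CUBIC)
    m=mask({"color":big}); m=cv2.morphologyEx(m,cv2.MORPH_CLOSE,np.ones((9,9)))
    n,l,st,ce=cv2.connectedComponentsWithStats(m)
    zr=zb+0.05; res=[]
    E=c["extrinsics"]; o=-E[:3,:3].T@E[:3,3]
    for i in range(1,n):
        if st[i,4]<600: continue
        u0,v0=(ce[i]-1.5)/4
        p=onz(c,u0,v0,zr)
        if not(box[0]<p[0]<box[1] and box[2]<p[1]<box[3]): continue
        blob=(l==i).astype(np.uint8)
        body=cv2.morphologyEx(blob,cv2.MORPH_OPEN,cv2.getStructuringElement(cv2.MORPH_ELLIPSE,(35,35)))
        hand=cv2.subtract(blob,cv2.dilate(body,np.ones((7,7))))
        nn,ll,ss,cc=cv2.connectedComponentsWithStats(hand)
        if nn<2: print("nohandle",st[i]); continue
        k=1+np.argmax(ss[1:,4]); v,u=np.nonzero(ll==k)
        H=np.array([onz(c,(a-1.5)/4,(b-1.5)/4,zr)[:2] for a,b in zip(u[::5],v[::5])])
        hm=H.mean(0); 
        cnt=max(cv2.findContours(body,cv2.RETR_EXTERNAL,cv2.CHAIN_APPROX_NONE)[0],key=len)[:,0,:]
        Q=np.array([onz(c,(a-1.5)/4,(b-1.5)/4,zr)[:2] for a,b in cnt])
        cen=Q.mean(0)
        nad=(cen-o[:2]); nad/=np.linalg.norm(nad)
        hd=(hm-cen)/np.linalg.norm(hm-cen)
        # handle axis by SVD
        ax=np.linalg.svd(H-hm)[2][0]; ax*=np.sign(ax@hd)
        cx,cy,r=cen[0],cen[1],0.03
        for _ in range(5):
            d=Q-[cx,cy]; d/=np.linalg.norm(d,axis=1)[:,None]
            k=(d@nad>-0.1)&(d@hd<0.75)
            cx,cy,r=circ(Q[k,0],Q[k,1])
        e=np.array([cx,cy])
        ext=((H-e)@ax).max()
        res.append(dict(c=e,d=2*r*1000,ext=ext*1000,axis=np.arctan2(ax[1],ax[0]),ctr=np.arctan2(*(hm-e)[::-1]),hm=hm,px=(u0,v0)))
    return sorted(res,key=lambda r:-r['c'][1])
if __name__=="__main__":
    import sys
    zb=float(sys.argv[1]) if len(sys.argv)>1 else 0.008
    for n in("top","scene"):
        for r in cups(cam(n),zb): print(n,r['c'].round(4),"d %.1f ext %.1f axis %.3f ctr %.3f"%(r['d'],r['ext'],r['axis'],r['ctr']),np.round(r['px']))
E
python3 cups.py
python3 - <<'E'
from h import *
for n in("top","scene"):
    c=cam(n);E=c["extrinsics"];print(n,-E[:3,:3].T@E[:3,3])
c=cam("top"); W=cloud(c)
# tray corners: colour wood
h=cv2.cvtColor(c["color"],cv2.COLOR_RGB2HSV)
m=((h[...,0]>8)&(h[...,0]<28)&(h[...,1]>70)&(h[...,2]>120)).astype(np.uint8)
m[:, :180]=0;m[:,255:]=0;m[:195]=0;m[305:]=0
cnt=max(cv2.findContours(m,cv2.RETR_EXTERNAL,cv2.CHAIN_APPROX_NONE)[0],key=cv2.contourArea)
rc=cv2.minAreaRect(cnt); print(rc, [onz(c,*p,0.021).round(4) for p in cv2.boxPoints(rc)])
print("centre",onz(c,*rc[0],0.021))
# floor depth
print("floor z",np.nanmedian(W[240:270,205:228,2]))
# switch: white toggle
for n in("top","scene"):
    c=cam(n);W=cloud(c);h=cv2.cvtColor(c["color"],cv2.COLOR_RGB2HSV)
    m=(h[...,1]<60)&(h[...,2]>170)
    box=(slice(212,236),slice(131,152)) if n=="top" else (slice(108,132),slice(345,366))
    mm=np.zeros_like(m);mm[box]=m[box]
    P=W[mm]; v,u=np.nonzero(mm); print(n,len(P)); 
    i=np.argsort(P[:,1])
    for k in i[::6]: print(u[k],v[k],P[k].round(4))
# wall
c=cam("top");W=cloud(c); print("walltop",W[170:285:20,97,:].round(3).tolist(), "edge",[W[v,u].round(3).tolist() for v in(170,220,270) for u in (105,108,111,114)])
E
```

```text
top [0.5865 0.0521] d 24.6 ext 39.3 axis 2.407 ctr -2.476 [278. 218.]
top [ 0.5666 -0.1004] d 21.4 ext 70.0 axis 0.645 ctr 0.866 [329. 226.]
top [ 0.5583 -0.2435] d 49.6 ext 81.0 axis 1.015 ctr 1.020 [382. 231.]
top [ 0.5499 -0.3837] d 27.7 ext 69.4 axis 0.944 ctr 0.916 [433. 234.]
scene [0.5724 0.0378] d 68.1 ext 88.6 axis 0.562 ctr 0.599 [280. 226.]
scene [ 0.5572 -0.1005] d 38.9 ext 76.5 axis 0.694 ctr 0.678 [239. 254.]
scene [ 0.5594 -0.244 ] d 51.7 ext 81.4 axis 1.055 ctr 0.998 [196. 288.]
scene [ 0.5486 -0.3847] d 27.5 ext 71.7 axis 0.911 ctr 0.858 [150. 323.]
top [0.33236546 0.04377696 1.38914756]
scene [ 1.09384552 -0.43754418  1.09723724]
((215.21343994140625, 250.78012084960938), (56.62345886230469, 88.6871109008789), 5.492323875427246) [array([0.3834, 0.301 , 0.021 ]), array([0.6277, 0.2948, 0.021 ]), array([0.6173, 0.1364, 0.021 ]), array([0.3739, 0.1484, 0.021 ])]
centre [0.49832519 0.22016613 0.021     ]
floor z 0.007014592289665685
top 107
149 223 [0.5419 0.3656 0.1816]
148 219 [0.5505 0.367  0.1887]
147 223 [0.5404 0.3684 0.1895]
146 221 [0.545  0.3708 0.191 ]
146 218
[... 533 characters left out ...]
121 [0.5415 0.3719 0.1885]
357 123 [0.5501 0.3804 0.1809]
357 122 [0.5464 0.3853 0.179 ]
359 122 [0.5489 0.3915 0.1765]
356 119 [0.5332 0.3975 0.1736]
358 119 [0.5353 0.4045 0.1703]
355 119 [0.5216 0.4096 0.1579]
362 109 [0.5369 0.4139 0.2032]
364 108 [0.5402 0.4181 0.2063]
walltop [[0.657, 0.487, 0.236], [0.608, 0.481, 0.236], [0.56, 0.477, 0.234], [0.513, 0.472, 0.232], [0.465, 0.466, 0.236], [0.419, 0.462, 0.233]] edge [[0.658, 0.468, 0.234], [0.658, 0.461, 0.235], [0.658, 0.453, 0.235], [0.666, 0.455, 0.209], [0.536, 0.455, 0.236], [0.536, 0.447, 0.238], [0.538, 0.443, 0.228], [0.541, 0.442, 0.212], [0.42, 0.443, 0.236], [0.42, 0.435, 0.237], [0.421, 0.433, 0.224], [0.423, 0.433, 0.202]]
```

```bash
cat > plan.py <<'E'
# usage: plan.py x y z [toolx_yaw]  -> shift in tool axes (cm) now, and after turning
from h import *
import sys
a=[float(v) for v in sys.argv[1:]]
p,r,s=tcp(); y=yaw(r); m=r.as_matrix()
print("t %.2f tcp"%s['time'],p.round(4),"yaw %.3f tilt %.4f"%(y,np.arccos(-m[2,2])),"F",np.round(s['force'],1),"w %.4f"%s['gripper_width'],"q",np.round(s['joint_pos'],2))
if len(a)>=3:
    d=np.array(a[:3])-p
    if len(a)>3:
        t=-(a[3]-y); t=(t+np.pi)%(2*np.pi)-np.pi; print("turn about tool z %.3f"%t)
        r2=r*R.from_rotvec([0,0,t])
        print("shift after turn cm",(r2.inv().apply(d)*100).round(2))
    print("shift now cm",(r.inv().apply(d)*100).round(2))
E
python3 plan.py .544 .368 .30 1.66
python3 -m creep '[[0,0,0,-0.15],[0,0,0,-0.15],[0,0,0,-0.15],[0,0,0,-0.15],[0,0,0,-0.15],[0,0,0,-0.15],[0,0,0,-0.15],[0,0,0,-0.15],[0,0,0,0],[0,0,0,0]]' 0
python3 plan.py .544 .368 .30 1.66
```

```text
t 0.65 tcp [ 0.2941 -0.6076  0.3039] yaw 0.451 tilt 0.0001 F [ 0.8 -0.1  0.1] w 0.0851 q [-1.16  0.12  1.44 -0.    1.58 -0.04]
turn about tool z -1.209
shift after turn cm [94.94 33.58  0.39]
shift now cm [ 65.   -76.93   0.39]
time: 1.65
ee_pos: [0.2941, -0.6076, 0.3039]
tool_rot: [0.68, 0.733, -0.0, 0.0]
force: [0.7, -0.2, -0.2]
gripper_width: -0.0002
t 1.65 tcp [ 0.2941 -0.6076  0.3039] yaw 1.646 tilt 0.0000 F [ 0.7 -0.2 -0.2] w -0.0002 q [-1.16  0.12  1.44  0.    1.58 -1.23]
turn about tool z -0.014
shift after turn cm [94.94 33.58  0.39]
shift now cm [95.4  32.26  0.39]
```

```bash
python3 -m creep '[[4,1.35,0,0],[4,1.35,0,0],[4,1.35,0,0],[4,1.35,0,0],[4,1.35,0,0],[4,1.35,0,0],[4,1.35,0,0],[4,1.35,0,0],[4,1.35,0,0],[4,1.35,0,0]]' 
python3 -m creep '[[4,1.35,0,0],[4,1.35,0,0],[4,1.35,0,0],[4,1.35,0,0],[4,1.35,0,0],[4,1.35,0,0],[4,1.35,0,0],[4,1.35,0,0],[0,0,0,0],[0,0,0,0]]' 
python3 plan.py .544 .368 .30 1.66
```

```text
time: 2.65
ee_pos: [0.3966, -0.1964, 0.3041]
tool_rot: [0.68, 0.733, 0.0, 0.0]
force: [0.9, -0.5, -0.0]
gripper_width: 0.0
time: 3.65
ee_pos: [0.4787, 0.1302, 0.3037]
tool_rot: [0.679, 0.734, -0.0, -0.0]
force: [0.6, -0.8, 0.5]
gripper_width: -0.0005
t 3.65 tcp [0.4787 0.1302 0.3037] yaw 1.649 tilt 0.0005 F [ 0.6 -0.8  0.5] w -0.0005 q [ 0.21 -0.28  1.81 -0.    1.61  0.14]
turn about tool z -0.011
shift after turn cm [23.11  8.62  0.36]
shift now cm [23.2   8.38  0.36]
```

```bash
python3 -m creep '[[4,1.4,0,0],[4,1.4,0,0],[4,1.4,0,0],[4,1.4,0,0],[4,1.4,0,0],[3,1.4,0.3,0],[0,0,0,0],[0,0,0,0],[0,0,0,0]]' 
python3 plan.py .544 .368 .30 1.66
python3 - <<'E'
from h import *
for n,b in(("top",(150,300,75,255)),("scene",(60,180,310,440))):
    c=cam(n);im=cv2.cvtColor(c["color"],cv2.COLOR_RGB2BGR)
    a=im[b[0]:b[1],b[2]:b[3]];cv2.imwrite(f"pics/sw1_{n}.png",cv2.resize(a,None,fx=3.5,fy=3.5))
c=cam("top")
E
python3 cups.py
```

```text
time: 4.55
ee_pos: [0.5443, 0.364, 0.3013]
tool_rot: [0.679, 0.734, 0.0, 0.0]
force: [0.8, 0.6, 0.3]
gripper_width: 0.0
t 4.55 tcp [0.5443 0.364  0.3013] yaw 1.648 tilt 0.0004 F [0.8 0.6 0.3] w 0.0000 q [ 0.55  0.07  1.49 -0.    1.58  0.47]
turn about tool z -0.012
shift after turn cm [0.4  0.   0.13]
shift now cm [0.4  0.   0.13]
top [0.5853 0.0506] d 28.6 ext 38.1 axis 2.334 ctr -2.503 [278. 218.]
top [ 0.5659 -0.1004] d 21.4 ext 71.0 axis 0.646 ctr 0.856 [329. 226.]
top [ 0.5584 -0.2435] d 49.5 ext 81.1 axis 1.012 ctr 1.020 [382. 231.]
top [ 0.5499 -0.3838] d 27.5 ext 69.5 axis 0.960 ctr 0.912 [433. 234.]
scene [0.5723 0.0378] d 68.0 ext 89.0 axis 0.560 ctr 0.598 [280. 226.]
scene [ 0.5574 -0.1007] d 39.0 ext 76.8 axis 0.694 ctr 0.684 [239. 254.]
scene [ 0.5594 -0.2439] d 51.8 ext 81.1 axis 1.053 ctr 0.999 [196. 288.]
scene [ 0.5489 -0.3846] d 27.8 ext 71.4 axis 0.908 ctr 0.862 [150. 323.]
```

View pics/sw1_scene.png

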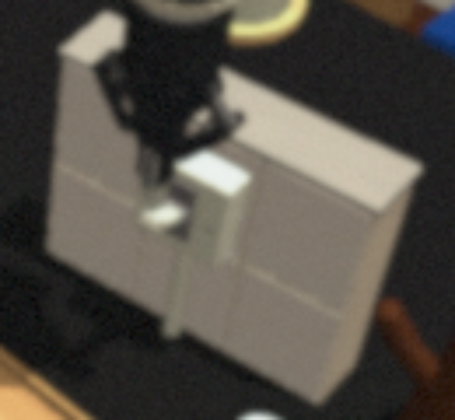

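View pics/sw1_top.png

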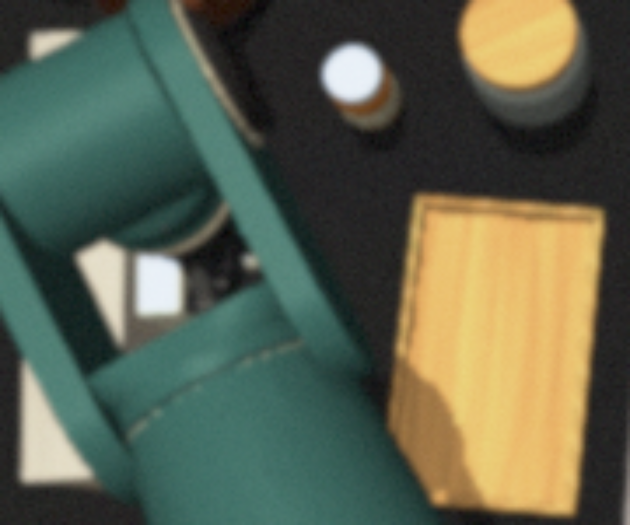

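```bash
python3 - <<'E'
from h import *
c=cam("scene");E=c["extrinsics"]
for p in [(.5443,.364,.228),(.5443,.364,.19),(.5443,.405,.165)]:
    q=c["K"]@(E[:3,:3]@np.array(p)+E[:3,3]); q=q[:2]/q[2]; print(p,q,(q-[310,60])*3.5)
E
python3 -m creep '[[0.2,0,1,0],[0,0,1,0],[0,0,0.8,0],[0,0,0.5,0],[0,0,0.3,0],[0,0,0.3,0],[0,0,0,0]]'
```

```text
(0.5443, 0.364, 0.228) [353.54309095 112.24469111] [152.40081833 182.85641889]
(0.5443, 0.364, 0.19) [351.98637329 122.49300646] [146.95230651 218.72552259]
(0.5443, 0.405, 0.165) [360.29767202 121.82633612] [176.04185206 216.39217642]
time: 5.55
ee_pos: [0.5439, 0.3675, 0.2616]
tool_rot: [0.678, 0.735, -0.0, -0.0]
force: [-0.0, 0.3, -0.1]
gripper_width: 0.0001
```

```bash
python3 -m creep '[[0,0,0.3,0],[0,0,0.3,0],[0,0,0.3,0],[0,0,0.3,0],[0,0,0.3,0],[0,0,0,0]]'; python3 -m creep '[[0,0,0.3,0],[0,0,0.3,0],[0,0,0.3,0],[0,0,0,0]]'
```

```text
time: 6.15
ee_pos: [0.5439, 0.3675, 0.2463]
tool_rot: [0.678, 0.735, -0.0, -0.0]
force: [-0.1, 0.0, -1.0]
gripper_width: -0.0002
time: 6.55
ee_pos: [0.5439, 0.3675, 0.2373]
tool_rot: [0.678, 0.735, -0.0, -0.0]
force: [0.1, -0.2, -0.5]
gripper_width: -0.0001
```

```bash
python3 - <<'E'
from h import *
for n,b in(("top",(150,300,75,255)),("scene",(60,180,310,440))):
    c=cam(n);im=cv2.cvtColor(c["color"],cv2.COLOR_RGB2BGR)
    a=im[b[0]:b[1],b[2]:b[3]];cv2.imwrite(f"pics/sw2_{n}.png",cv2.resize(a,None,fx=4,fy=4))
E
```

```text
(no output)
```

View pics/sw2_scene.png

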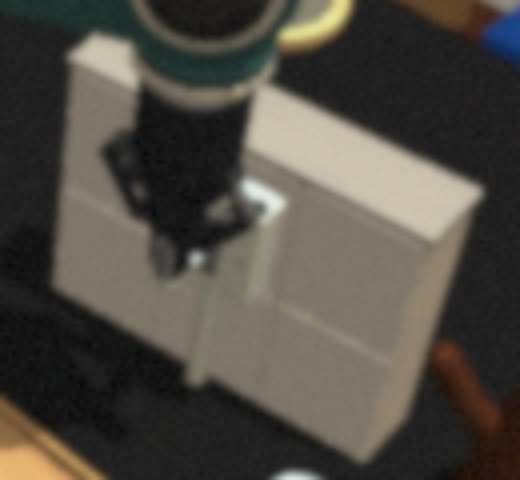

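```bash
python3 - <<'E'
from h import *
c=cam("scene");E=c["extrinsics"];W=cloud(c)
f=lambda p:(lambda q:q[:2]/q[2])(c["K"]@(E[:3,:3]@np.array(p)+E[:3,3]))
for p in [(.544,.364,.185),(.544,.364,.145),(.544,.3675,.164),(.544,.36,.165)]: print(p,f(p),(f(p)-[310,60])*4)
for v in range(118,131,2): print(v,[tuple(W[v,u].round(3)) if c["color"][v,u].min()>110 else '-' for u in range(350,366,3)])
E
```

```text
(0.544, 0.364, 0.185) [351.70521748 123.75260839] [166.82086994 255.01043356]
(0.544, 0.364, 0.145) [350.15608276 133.96535615] [160.62433104 295.86142462]
(0.544, 0.3675, 0.164) [351.68469924 128.55981827] [166.73879697 274.23927309]
(0.544, 0.36, 0.165) [350.00162363 129.62863402] [160.00649451 278.51453609]
118 ['-', '-', '-', '-', '-', '-']
120 ['-', '-', '-', '-', '-', '-']
122 ['-', '-', '-', '-', '-', '-']
124 ['-', '-', '-', (np.float64(0.549), np.float64(0.393), np.float64(0.167)), '-', '-']
126 ['-', '-', '-', (np.float64(0.54), np.float64(0.409), np.float64(0.143)), '-', '-']
128 ['-', '-', '-', '-', '-', '-']
130 ['-', '-', '-', '-', '-', '-']
```

View pics/sw2_top.png

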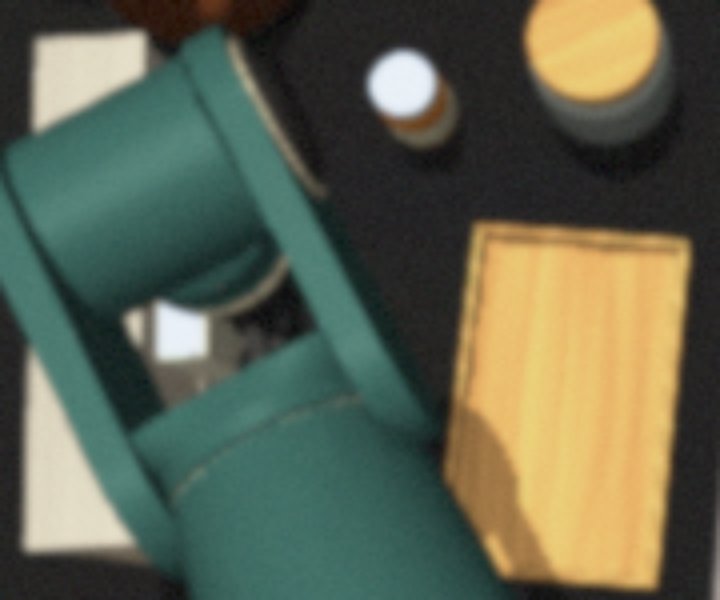

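The fingers cover the tip. The visible toggle surface (scene pixel 359,124) is now about level, so it is turning. I keep pushing.

```bash
python3 -m creep '[[0,0,0.3,0],[0,0,0.3,0],[0,0,0.2,0]]'; python3 -m creep '[[0,0,0.2,0],[0,0,0.1,0],[0,0,0.1,0]]';python3 -m creep '[[0,0,0.1,0],[0,0,0.1,0]]';
```

```text
time: 7.0
ee_pos: [0.5439, 0.3677, 0.2298]
tool_rot: [0.678, 0.735, 0.0, -0.0]
force: [0.4, 1.3, 2.6]
gripper_width: -0.0
time: 7.3
ee_pos: [0.544, 0.3675, 0.2259]
tool_rot: [0.678, 0.735, 0.0, 0.0]
force: [0.3, 0.9, 3.7]
gripper_width: -0.0002
time: 7.5
ee_pos: [0.5441, 0.3676, 0.2251]
tool_rot: [0.678, 0.735, 0.001, 0.0]
force: [-4.7, -2.3, 17.6]
gripper_width: -0.0003
```

```bash
python3 -m creep '[[0,0,0.05,0],[0,0,0,0]]'; python3 -m creep '[[0,0,-1,0],[0,0,-2,0],[0,0,-3,0],[0,0,-3,0],[-3,0,0,0],[-4,0,0,0],[-4,0,0,0],[-4,0,0,0],[0,0,0,0]]' 8.5
python3 - <<'E'
from h import *
for n,b in(("top",(150,300,75,255)),("scene",(60,180,310,440))):
    c=cam(n);im=cv2.cvtColor(c["color"],cv2.COLOR_RGB2BGR)
    a=im[b[0]:b[1],b[2]:b[3]];cv2.imwrite(f"pics/sw3_{n}.png",cv2.resize(a,None,fx=4,fy=4))
W=cloud(c);h=cv2.cvtColor(c["color"],cv2.COLOR_RGB2HSV);m=(h[...,1]<60)&(h[...,2]>150)
mm=np.zeros_like(m);mm[108:140,342:366]=m[108:140,342:366];v,u=np.nonzero(mm);P=W[mm]
for k in np.argsort(P[:,1])[::5]: print(u[k],v[k],P[k].round(3))
E
```

```text
time: 7.7
ee_pos: [0.5441, 0.3676, 0.2252]
tool_rot: [0.678, 0.735, 0.001, 0.0]
force: [-4.8, -2.0, 15.1]
gripper_width: 0.0
time: 8.6
ee_pos: [0.5562, 0.2144, 0.3137]
tool_rot: [0.679, 0.734, -0.0, 0.0]
force: [0.2, 0.4, -0.1]
gripper_width: 0.0849
349 132 [0.54  0.363 0.15 ]
353 134 [0.552 0.366 0.149]
350 131 [0.539 0.368 0.151]
353 133 [0.549 0.369 0.149]
353 131 [0.547 0.372 0.153]
355 133 [0.553 0.374 0.148]
353 130 [0.542 0.378 0.15 ]
355 131 [0.549 0.379 0.149]
355 128 [0.545 0.382 0.157]
355 126 [0.543 0.384 0.162]
356 127 [0.546 0.385 0.159]
355 127 [0.541 0.387 0.155]
358 126 [0.549 0.389 0.162]
354 124 [0.533 0.392 0.157]
359 126 [0.549 0.395 0.159]
356 123 [0.535 0.397 0.16 ]
358 122 [0.54  0.399 0.165]
360 125 [0.548 0.401 0.158]
353 125 [0.518 0.41  0.131]
360 108 [0.531 0.412 0.205]
355 122 [0.521 0.413 0.143]
364 108 [0.541 0.417 0.208]
351 127 [0.49  0.441 0.083]
```

View pics/sw3_scene.png

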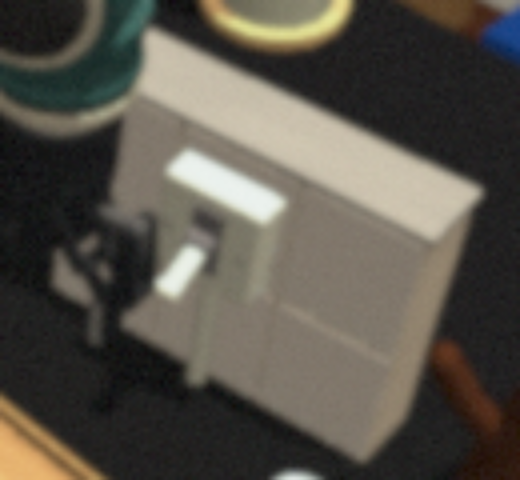

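The toggle now slopes down from z 0.165 at the pivot to 0.149 at the tip (scene pixels 360,122 to 350,132), which matches 0.45 rad below level, so it is off. Next I refine the cup measurement in the top view.

```bash
python3 - <<'E'
from h import *
c=cam("top");h=cv2.cvtColor(c["color"],cv2.COLOR_RGB2HSV)
for v in range(213,242,3): print(v,[tuple(h[v,u].tolist()) for u in range(268,300,4)])
E
```

```text
213 [(104, 14, 240), (16, 135, 210), (18, 201, 234), (12, 19, 226), (0, 8, 225), (106, 11, 244), (105, 14, 247), (104, 13, 247)]
216 [(105, 12, 247), (19, 54, 192), (18, 252, 167), (13, 220, 125), (12, 212, 129), (12, 91, 165), (109, 12, 242), (104, 13, 247)]
219 [(106, 13, 247), (11, 87, 175), (13, 255, 141), (15, 248, 190), (15, 255, 189), (14, 255, 141), (8, 69, 173), (106, 22, 222)]
222 [(104, 13, 246), (11, 170, 141), (15, 255, 196), (19, 255, 229), (20, 243, 232), (17, 255, 207), (12, 164, 140), (104, 14, 245)]
225 [(106, 11, 244), (14, 229, 178), (19, 245, 231), (20, 246, 237), (21, 254, 235), (20, 238, 237), (18, 236, 191), (106, 12, 241)]
228 [(106, 14, 244), (14, 221, 196), (21, 255, 235), (20, 236, 237), (20, 236, 237), (20, 241, 237), (19, 232, 214), (108, 18, 210)]
231 [(104, 13, 247), (14, 145, 215), (20, 254, 235), (20, 249, 235), (20, 239, 236), (20, 245, 236), (16, 177, 228), (105, 13, 242)]
234 [(105, 17, 243), (10, 51, 186), (20, 253, 233), (20, 246, 236), (20, 240, 236), (20, 244, 235), (15, 78, 196), (104, 12, 237)]
237 [(106, 16, 246), (101, 12, 225), (14, 133, 172), (18, 225, 203), (17, 222, 215), (16, 143, 173), (21, 34, 150), (106, 21, 207)]
240 [(103, 14, 247), (105, 15, 246), (21, 34, 193), (18, 41, 181), (18, 41, 182), (23, 36, 192), (30, 15, 202), (105, 14, 247)]
```

```bash
sed -i 's/h\[...,0\]<20/h[...,0]<26/' cups.py; python3 cups.py
```

```text
top [0.5674 0.0391] d 60.6 ext 94.1 axis 0.499 ctr 0.527 [279. 222.]
top [ 0.556  -0.0972] d 43.2 ext 76.9 axis 0.653 ctr 0.660 [329. 227.]
top [ 0.5584 -0.2435] d 49.6 ext 81.0 axis 1.020 ctr 1.017 [382. 231.]
top [ 0.55   -0.3834] d 27.5 ext 69.4 axis 0.949 ctr 0.911 [433. 234.]
scene [0.5725 0.0377] d 68.3 ext 88.6 axis 0.557 ctr 0.601 [280. 226.]
scene [ 0.5572 -0.1007] d 38.9 ext 76.9 axis 0.697 ctr 0.683 [239. 254.]
scene [ 0.5595 -0.2439] d 51.9 ext 81.0 axis 1.057 ctr 1.000 [196. 288.]
scene [ 0.549  -0.3846] d 27.9 ext 71.3 axis 0.906 ctr 0.862 [150. 323.]
```

```bash
cat > grip.py <<'E'
# per cup, per view: grip target from centre+axis, lateral handle offset
from cups import *
import sys
zb=float(sys.argv[1]) if len(sys.argv)>1 else 0.008
G={68:60,57:54.5,46:49,35:43.5}
for n in("top","scene"):
    for r in cups(cam(n),zb):
        a=r['axis']; ax=np.array([np.cos(a),np.sin(a)]); nr=np.array([-ax[1],ax[0]])
        D={89:60,83.5:54.5,78:49,72.5:43.5}; k=min(D,key=lambda q:abs(q-r['ext'])); 
        c=r['c']; lat=(r['hm']-c)@nr
        # point on handle centreline 29 mm in from tip
        tip=c+ax*r['ext']/1000
        print(n,"c",c.round(4),"d %.0f ext %.1f axis %.3f ctr %.3f lat %.1fmm"%(r['d'],r['ext'],a,r['ctr'],lat*1000),"grip(from tip)",(tip+nr*lat-ax*0.029).round(4),"grip k",(c+D[k]/1000*np.array([np.cos(r['ctr']),np.sin(r['ctr'])])).round(4))
E
python3 grip.py
```

```text
top c [0.5673 0.0391] d 61 ext 94.2 axis 0.504 ctr 0.525 lat 1.5mm grip(from tip) [0.6237 0.0719] grip k [0.6192 0.0692]
top c [ 0.5559 -0.0976] d 42 ext 77.2 axis 0.658 ctr 0.665 lat 0.4mm grip(from tip) [ 0.5939 -0.0679] grip k [ 0.5945 -0.0674]
top c [ 0.5583 -0.2434] d 50 ext 81.4 axis 1.019 ctr 1.016 lat -0.1mm grip(from tip) [ 0.5859 -0.1988] grip k [ 0.587 -0.197]
top c [ 0.5497 -0.3835] d 28 ext 69.4 axis 0.946 ctr 0.907 lat -1.8mm grip(from tip) [ 0.5748 -0.3518] grip k [ 0.5765 -0.3492]
scene c [0.5723 0.0377] d 68 ext 88.7 axis 0.556 ctr 0.600 lat 2.8mm grip(from tip) [0.6215 0.0716] grip k [0.6218 0.0716]
scene c [ 0.5574 -0.1007] d 39 ext 76.9 axis 0.694 ctr 0.685 lat -0.5mm grip(from tip) [ 0.5945 -0.0705] grip k [ 0.5953 -0.0697]
scene c [ 0.5594 -0.2439] d 52 ext 81.4 axis 1.057 ctr 0.999 lat -3.3mm grip(from tip) [ 0.5881 -0.1999] grip k [ 0.5889 -0.1981]
scene c [ 0.5486 -0.3847] d 28 ext 71.7 axis 0.904 ctr 0.859 lat -2.2mm grip(from tip) [ 0.5767 -0.3525] grip k [ 0.577  -0.3518]
```

```bash
python3 -m creep '[[0,0,0,0.15],[0,0,0,0.15],[0,0,0,0.15],[0,0,0,0.15],[0,0,0,0.15],[0,0,0,0.15],[0,0,0,0.15],[0,0,0,0.05],[0,0,0,0]]' 5
python3 plan.py .6222 .0714 .20 .545
python3 - <<'E'
from h import *
c=cam("scene");W=cloud(c)
P=W[285:360,180:230].reshape(-1,3);P=P[(P[:,2]>.07)]
print("soap",np.nanmedian(P,0),np.nanmin(P,0),np.nanmax(P,0))
E
```

```text
time: 9.85
ee_pos: [0.5558, 0.2186, 0.3133]
tool_rot: [0.962, 0.272, -0.0, 0.0]
force: [-1.0, 0.0, -0.3]
gripper_width: 0.0502
t 9.85 tcp [0.5558 0.2186 0.3133] yaw 0.551 tilt 0.0003 F [-1.   0.  -0.3] w 0.0502 q [ 0.33 -0.06  1.6   0.    1.6   1.35]
turn about tool z 0.006
shift after turn cm [-1.96 16.03 11.32]
shift now cm [-2.05 16.02 11.32]
soap [ 0.70215275 -0.30619211  0.11968521] [ 0.65771205 -0.33587709  0.0700332 ] [ 0.72620768 -0.27123026  0.18648266]
```

```bash
python3 -m creep '[[-0.5,4,2,0],[-0.5,4,2,0],[-0.5,4,2,0],[-0.5,4,2,0],[0,0,3.3,0],[0,0,0,0],[0,0,0,0]]' 
python3 plan.py .6222 .0714 .120 .55
python3 grip.py | grep -E "(top|scene) c \[0.5[67]"
```

```text
time: 10.6
ee_pos: [0.6225, 0.0717, 0.2008]
tool_rot: [0.962, 0.273, -0.0, -0.0]
force: [1.2, -0.3, 1.1]
gripper_width: 0.0501
t 10.60 tcp [0.6225 0.0717 0.2008] yaw 0.552 tilt 0.0009 F [ 1.2 -0.3  1.1] w 0.0501 q [0.07 0.06 1.67 0.   1.41 1.09]
turn about tool z 0.002
shift after turn cm [-0.04  0.01  8.08]
shift now cm [-0.04  0.01  8.08]Traceback (most recent call last):
  File "grip.py", line 7, in <module>
    for r in cups(cam(n),zb):
             ~~~~^^^^^^^^^^^
  File "cups.py", line 25, in cups
    cnt=max(cv2.findContours(body,cv2.RETR_EXTERNAL,cv2.CHAIN_APPROX_NONE)[0],key=len)[:,0,:]
        ~~~^^^^^^^^^^^^^^^^^^^^^^^^^^^^^^^^^^^^^^^^^^^^^^^^^^^^^^^^^^^^^^^^^^^^^^^^^^^
ValueError: max() iterable argument is empty
```

```bash
sed -i 's/^        hand=/        if body.sum()==0: continue\n        hand=/' cups.py
python3 -m creep '[[0,0,2.5,0],[0,0,2.5,0],[0,0,2,0],[0,0,1.1,0],[0,0,0,0],[0,0,0,0]]' 
python3 -m creep '[[0,0,0,0],[0,0,0,0],[0,0,0,0],[0,0,0,0],[0,0,0,0],[0,0,0,0]]' 0.5
python3 - <<'E'
from h import *
c=cam("scene");im=cv2.cvtColor(c["color"],cv2.COLOR_RGB2BGR)[150:330,150:350];cv2.imwrite("pics/g1.png",cv2.resize(im,None,fx=3.3,fy=3.3))
E
```

```text
time: 11.25
ee_pos: [0.6232, 0.0716, 0.1211]
tool_rot: [0.962, 0.272, 0.001, 0.0]
force: [0.0, -0.1, 0.9]
gripper_width: 0.0502
time: 11.85
ee_pos: [0.6231, 0.0713, 0.1202]
tool_rot: [0.962, 0.272, 0.001, 0.0]
force: [2.0, 1.9, 6.4]
gripper_width: 0.0128
```

View pics/g1.png

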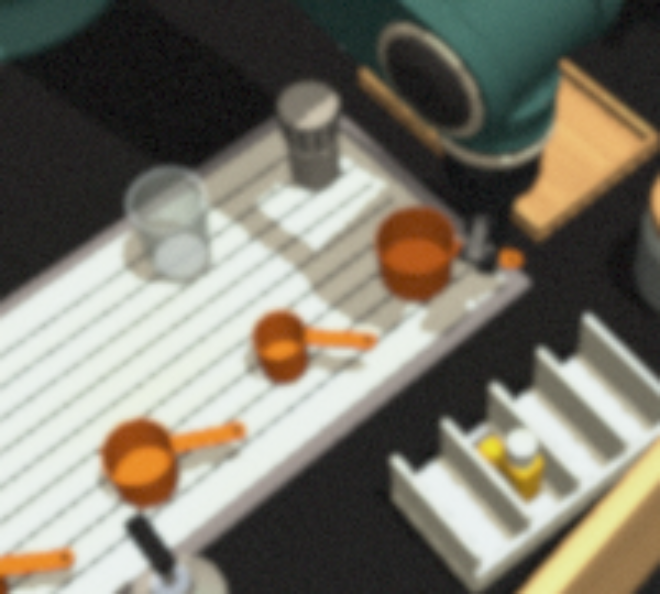

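```bash
python3 -m creep '[[0,0,-0.5,0],[0,0,-1,0],[0,0,-1.5,0],[0,0,-2,0],[0,0,-2,0],[0,0,0,0],[0,0,0,0]]'
python3 - <<'E'
from h import *
c=cam("scene");im=cv2.cvtColor(c["color"],cv2.COLOR_RGB2BGR)[150:330,150:350];cv2.imwrite("pics/g2.png",cv2.resize(im,None,fx=3.3,fy=3.3))
E
```

```text
time: 12.6
ee_pos: [0.6227, 0.0712, 0.19]
tool_rot: [0.962, 0.272, 0.0, 0.0]
force: [-0.5, 0.3, -0.8]
gripper_width: 0.0129
```

View pics/g2.png

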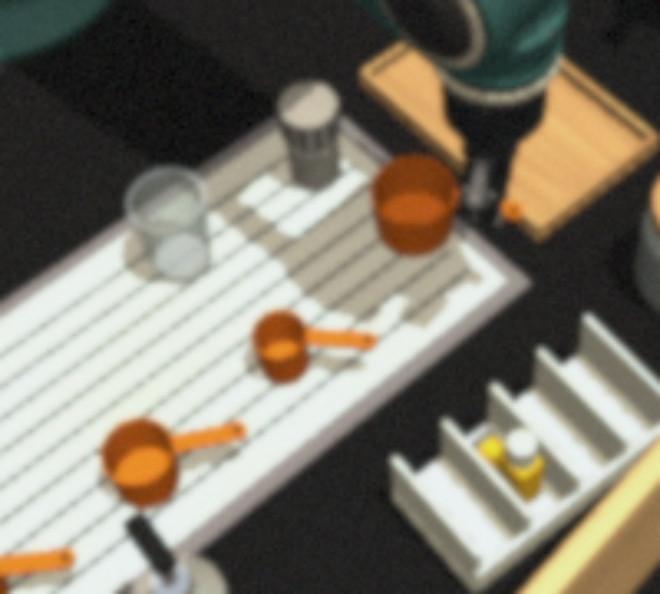

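```bash
python3 -m creep '[[0,0,-1.5,0],[0,0,-1.5,0],[0,0,0,0]]'; python3 plan.py .545 .222 .22 0
```

```text
time: 12.95
ee_pos: [0.6234, 0.0713, 0.2225]
tool_rot: [0.962, 0.272, 0.002, 0.0]
force: [-0.2, -0.2, -0.5]
gripper_width: 0.0129
t 12.95 tcp [0.6234 0.0713 0.2225] yaw 0.551 tilt 0.0036 F [-0.2 -0.2 -0.5] w 0.0129 q [0.07 0.04 1.65 0.   1.44 1.09]
turn about tool z 0.551
shift after turn cm [ -7.84 -15.07   0.23]
shift now cm [  1.21 -16.95   0.23]
```

```bash
python3 -m creep '[[0.2,-2,0,0],[0.2,-3,0,0],[0.2,-3,0,0],[0.2,-3,0,0],[0.2,-3,0,0],[0.2,-3,0,0],[0,0,0,0.1],[0,0,0,0.15],[0,0,0,0.15],[0,0,0,0.15]]'; python3 -m creep '[[0,0,0,0],[0,0,0,0]]'; python3 plan.py .545 .222 .22 0
python3 - <<'E'
from h import *
c=cam("scene");im=cv2.cvtColor(c["color"],cv2.COLOR_RGB2BGR)[100:260,220:420];cv2.imwrite("pics/g3.png",cv2.resize(im,None,fx=3.5,fy=3.5))
c=cam("top");im=cv2.cvtColor(c["color"],cv2.COLOR_RGB2BGR)[150:320,130:330];cv2.imwrite("pics/g3t.png",cv2.resize(im,None,fx=3.3,fy=3.3))
E
```

```text
time: 13.95
ee_pos: [0.5438, 0.2224, 0.2195]
tool_rot: [1.0, -0.003, 0.0, -0.0]
force: [-0.2, 0.0, -1.7]
gripper_width: 0.0129
time: 14.15
ee_pos: [0.5439, 0.2223, 0.2194]
tool_rot: [1.0, 0.003, 0.0, -0.0]
force: [-0.7, -0.4, -1.1]
gripper_width: 0.0128
t 14.15 tcp [0.5439 0.2223 0.2194] yaw 0.005 tilt 0.0000 F [-0.7 -0.4 -1.1] w 0.0128 q [ 0.34 -0.04  1.74 -0.    1.44  1.91]
turn about tool z 0.005
shift after turn cm [ 0.11  0.03 -0.06]
shift now cm [ 0.11  0.03 -0.06]
```

View pics/g3.png

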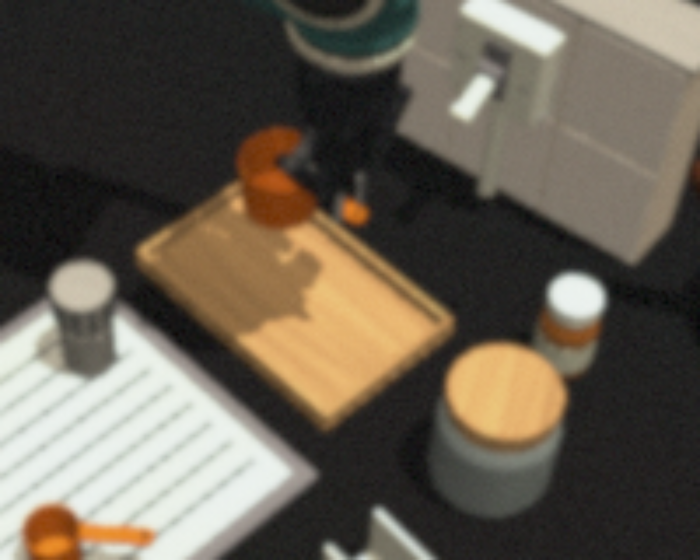

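View pics/g3t.png

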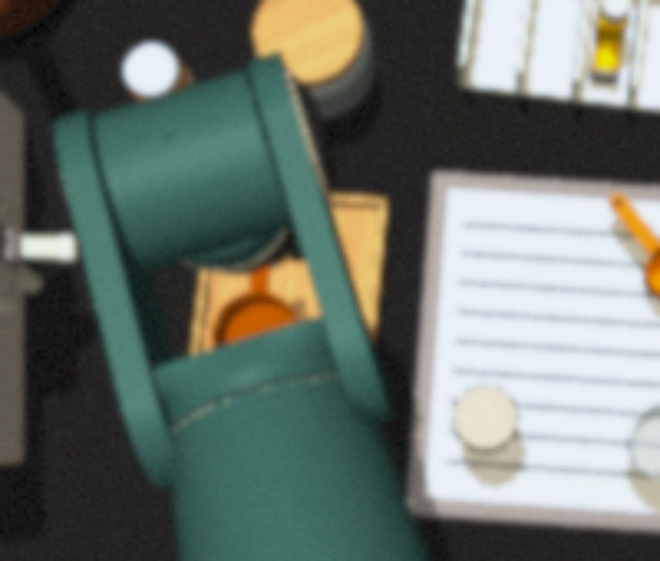

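```bash
python3 -m creep '[[0,0,2,0],[0,0,3,0],[0,0,2.5,0],[0,0,1.5,0],[0,0,0.5,0],[0,0,0,0]]'; python3 -m creep '[[0,0,0.2,0],[0,0,0.2,0],[0,0,0,0]]'
```

```text
time: 14.85
ee_pos: [0.544, 0.2224, 0.1244]
tool_rot: [1.0, 0.001, -0.0, 0.0]
force: [-0.1, 0.4, -0.8]
gripper_width: 0.0125
time: 15.15
ee_pos: [0.544, 0.2224, 0.1208]
tool_rot: [1.0, 0.0, 0.0, -0.0]
force: [-0.8, 0.3, -0.8]
gripper_width: 0.0127
```

```bash
python3 -m creep '[[0,0,0.2,0],[0,0,0,0]]'; python3 -m creep '[[0,0,0.1,0],[0,0,0,0]]'; python3 plan.py
```

```text
time: 15.35
ee_pos: [0.5441, 0.2224, 0.1186]
tool_rot: [1.0, 0.0, 0.0, -0.0]
force: [0.8, 1.1, 0.8]
gripper_width: 0.013
time: 15.55
ee_pos: [0.5444, 0.2224, 0.1182]
tool_rot: [1.0, 0.0, 0.001, -0.0]
force: [2.1, -0.2, 5.6]
gripper_width: 0.0124
t 15.55 tcp [0.5444 0.2224 0.1182] yaw 0.001 tilt 0.0017 F [ 2.1 -0.2  5.6] w 0.0124 q [ 0.34  0.04  1.83 -0.    1.27  1.91]
```

```bash
python3 -m creep '[[0,0,0,0],[0,0,0,0],[0,0,0,0],[0,0,-1,0],[0,0,-2,0],[0,0,-3,0],[0,0,-4,0],[0,0,0,0]]' 4
python3 -m creep '[[0,4,0,0],[0,4,0,0],[0,4,0,0],[0,4,0,0],[0,4,0,0],[0,4,0,0],[0,0,0,0]]' 5
python3 - <<'E'
from h import *
c=cam("scene","s4");c=cam("top","t4")
E
python3 grip.py; python3 grip.py 0.006; python3 plan.py
```

```text
time: 16.35
ee_pos: [0.5452, 0.2228, 0.224]
tool_rot: [1.0, 0.0, 0.004, -0.001]
force: [0.9, -0.1, -0.1]
gripper_width: 0.0398
time: 17.05
ee_pos: [0.5439, -0.0212, 0.2179]
tool_rot: [1.0, -0.001, 0.0, 0.0]
force: [0.2, 0.6, 0.4]
gripper_width: 0.05
top c [ 0.5584 -0.2436] d 49 ext 80.5 axis 1.009 ctr 1.020 lat 0.7mm grip(from tip) [ 0.5853 -0.1996] grip k [ 0.5841 -0.2018]
top c [ 0.5499 -0.3837] d 28 ext 69.4 axis 0.954 ctr 0.913 lat -1.9mm grip(from tip) [ 0.5748 -0.3518] grip k [ 0.5765 -0.3493]
scene c [ 0.5564 -0.1003] d 38 ext 76.8 axis 0.695 ctr 0.664 lat -1.6mm grip(from tip) [ 0.5941 -0.0709] grip k [ 0.595  -0.0701]
scene c [ 0.5594 -0.244 ] d 52 ext 81.0 axis 1.058 ctr 1.000 lat -3.3mm grip(from tip) [ 0.5878 -0.2003] grip k [ 0.5889 -0.1981]
scene c [ 0.5485 -0.3847] d 27 ext 71.8 axis 0.906 ctr 0.858 lat -2.3mm grip(from tip) [ 0.5768 -0.3525] grip k [ 0.577  -0.3518]
top c [ 0.5586 -0.2437] d 50 ext 81.4 axis 1.019 ctr 1.015 lat -0.2mm grip(from tip) [ 0.5863 -0.1992] grip k [ 0.5874 -0.1974]
top c [ 0.5502 -0.3843] d 28 ext 69.5 axis 0.937 ctr 0.912 lat -1.1mm grip(from tip) [ 0.5751 -0.3523] grip k [ 0.5769 -0.3499]
scene c [ 0.5553 -0.0996] d 38 ext 77.1 axis 0.692 ctr 0.666 lat -1.4mm grip(from tip) [ 0.5933 -0.0699] grip k [ 0.5939 -0.0693]
scene c [ 0.5584 -0.2435] d 52 ext 81.3 axis 1.056 ctr 0.998 lat -3.3mm grip(from tip) [ 0.587  -0.1996] grip k [ 0.588  -0.1977]
scene c [ 0.5478 -0.3845] d 28 ext 71.1 axis 0.906 ctr 0.861 lat -2.2mm grip(from tip) [ 0.5755 -0.3527] grip k [ 0.5761 -0.3515]
t 17.35 tcp [ 0.5441 -0.0167  0.2175] yaw 0.002 tilt 0.0001 F [-0.   1.3 -0.3] w 0.0499 q [-0.08 -0.13  1.83  0.    1.44  1.49]
```

View pics/s4.png

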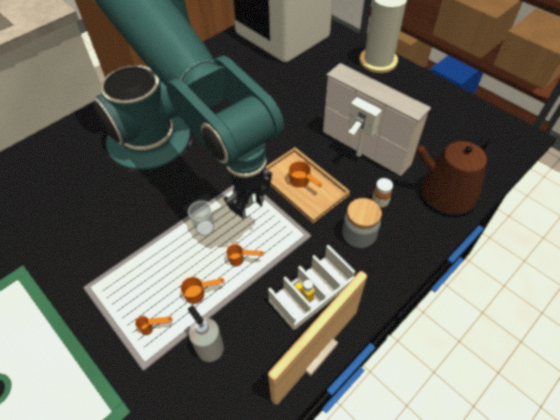

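View pics/t4.png

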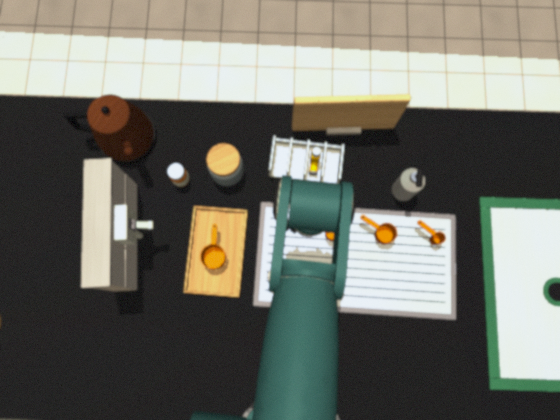

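```bash
cat > nest.py <<'E'
import cups as C
from h import *
import sys
zb=float(sys.argv[1]) if len(sys.argv)>1 else 0.006
def mask(c):
    h=cv2.cvtColor(c["color"],cv2.COLOR_RGB2HSV)
    return ((h[...,0]<26)&(h[...,1]>195)&(h[...,2]>60)).astype(np.uint8)
C.mask=mask
for n in("top","scene"):
    c=cam(n)
    for r in C.cups(c,zb,(0.36,0.65,0.12,0.33)): print(n,r['c'].round(4),"d %.1f ext %.1f axis %.3f ctr %.3f"%(r['d'],r['ext'],r['axis'],r['ctr']),np.round(r['px']))
E
python3 nest.py
python3 -m creep '[[0,2,0,0],[0,3,0,0],[1,3,0,0],[1,3,0,0],[1,4,0,0],[1,3,0,0],[0,0,0,-0.15],[0,0,0,-0.15],[0,0,0,-0.15],[0,0,0,-0.15]]'
python3 -m creep '[[0,0,0,-0.15],[0,0,0,-0.15],[0,0,0,-0.13],[0,0,0,0],[0,0,0,0]]'
python3 grip.py | grep -v "\-0.38"
python3 plan.py .587 -.1985 .1228 1.025
```

```text
top [0.4807 0.2229] d 61.3 ext 84.9 axis 0.006 ctr -0.011 [213. 253.]
scene [0.4821 0.2217] d 59.6 ext 82.7 axis -0.034 ctr -0.011 [301. 174.]
time: 18.45
ee_pos: [0.5844, -0.1972, 0.2173]
tool_rot: [0.954, 0.299, -0.0, -0.0]
force: [0.2, -0.7, 0.3]
gripper_width: 0.0502
time: 18.95
ee_pos: [0.5844, -0.1972, 0.2174]
tool_rot: [0.871, 0.491, -0.0, -0.0]
force: [-0.2, -0.5, 0.7]
gripper_width: 0.0499
top c [ 0.5561 -0.0974] d 42 ext 77.0 axis 0.652 ctr 0.663 lat 0.6mm grip(from tip) [ 0.5939 -0.0679] grip k [ 0.5947 -0.0673]
top c [ 0.5631 -0.2446] d 44 ext 14.3 axis -0.034 ctr 1.302 lat 27.4mm grip(from tip) [ 0.5493 -0.2167] grip k [ 0.5746 -0.2026]
scene c [ 0.5571 -0.1007] d 39 ext 76.5 axis 0.694 ctr 0.680 lat -0.7mm grip(from tip) [ 0.5941 -0.0708] grip k [ 0.5952 -0.0698]
scene c [ 0.5594 -0.244 ] d 54 ext 81.2 axis 1.039 ctr 1.003 lat -2.0mm grip(from tip) [ 0.5877 -0.2001] grip k [ 0.5887 -0.1981]
t 19.05 tcp [ 0.5843 -0.1974  0.2174] yaw 1.028 tilt 0.0000 F [-0.7 -0.1 -0.3] w 0.0498 q [-0.37  0.03  1.68  0.    1.44  0.18]
turn about tool z 0.003
shift after turn cm [0.05 0.29 9.46]
shift now cm [0.05 0.29 9.46]
```

```bash
python3 -m creep '[[0.05,0.3,2,0],[0,0,3,0],[0,0,3,0],[0,0,1,0],[0,0,0.6,0],[0,0,0,0],[0,0,0,0]]'; python3 plan.py .587 -.1985 .121 1.025
python3 -m creep '[[0,0,0,0],[0,0,0,0],[0,0,0,0],[0,0,0,0],[0,0,0,0],[0,0,0,0]]' 0.5;python3 plan.py
python3 -m creep '[[0,0,-0.5,0],[0,0,-1,0],[0,0,-2,0],[0,0,-3,0],[0,0,-3,0],[0,0,0,0],[0,0,0,0]]';
python3 - <<'E'
from h import *
c=cam("scene");im=cv2.cvtColor(c["color"],cv2.COLOR_RGB2BGR)[150:350,120:320];cv2.imwrite("pics/g5.png",cv2.resize(im,None,fx=3,fy=3))
E
```

```text
time: 19.75
ee_pos: [0.5876, -0.199, 0.1229]
tool_rot: [0.87, 0.493, 0.001, 0.001]
force: [-0.7, -0.1, 0.1]
gripper_width: 0.05
t 19.75 tcp [ 0.5876 -0.199   0.1229] yaw 1.030 tilt 0.0017 F [-0.7 -0.1  0.1] w 0.0500 q [-0.37  0.1   1.76  0.    1.28  0.17]
turn about tool z 0.005
shift after turn cm [ 0.01 -0.07  0.19]
shift now cm [ 0.01 -0.07  0.19]
time: 20.35
ee_pos: [0.5874, -0.1987, 0.1221]
tool_rot: [0.87, 0.493, 0.0, 0.0]
force: [-0.4, 2.9, 6.1]
gripper_width: 0.0125
t 20.35 tcp [ 0.5874 -0.1987  0.1221] yaw 1.031 tilt 0.0010 F [-0.4  2.9  6.1] w 0.0125 q [-0.37  0.11  1.76  0.    1.28  0.17]
time: 21.05
ee_pos: [0.5871, -0.1989, 0.2174]
tool_rot: [0.87, 0.493, 0.0, 0.001]
force: [0.7, 1.1, -0.7]
gripper_width: 0.0125
```

View pics/g5.png

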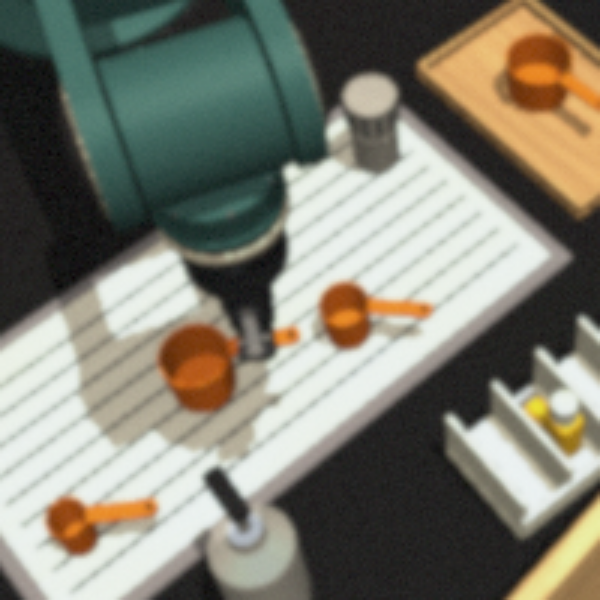

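```bash
python3 -m creep '[[0,0,-2,0],[0,0,-2,0],[0,0,0,0.15],[0,0,0,0.15],[0,0,0,0.15],[0,0,0,0.15],[0,0,0,0.15],[0,0,0,0.15],[0,0,0,0.13],[0,0,0,0]]'; python3 plan.py .5355 .2225 .22 0
```

```text
time: 22.1
ee_pos: [0.5868, -0.1987, 0.2551]
tool_rot: [1.0, -0.001, -0.001, -0.0]
force: [0.5, -0.6, -0.1]
gripper_width: 0.0124
t 22.10 tcp [ 0.5868 -0.1987  0.2551] yaw -0.002 tilt 0.0019 F [ 0.5 -0.6 -0.1] w 0.0124 q [-0.37  0.01  1.63 -0.    1.5   1.2 ]
turn about tool z -0.002
shift after turn cm [ -5.12 -42.12   3.55]
shift now cm [ -5.19 -42.11   3.55]
```

```bash
python3 -m creep '[[-0.4,-3,0,0],[-0.4,-4,0,0],[-0.4,-4,0,0],[-0.4,-4,0,0],[-0.4,-4,0,0],[-0.4,-4,0,0],[-0.4,-4,0,0],[-0.4,-4,0,0],[-0.4,-4,0,0],[-0.5,-4,0,0]]';python3 -m creep '[[-0.6,-3,0,0],[0,0,3,0],[0,0,2,0],[0,0,0,0],[0,0,0,0]]'; python3 plan.py .5355 .2225 .2 0; python3 nest.py 0.0849; python3 - <<'E'
from h import *
c=cam("scene");im=cv2.cvtColor(c["color"],cv2.COLOR_RGB2BGR)[120:240,240:380];cv2.imwrite("pics/g6.png",cv2.resize(im,None,fx=4.5,fy=4.5))
c=cam("top");im=cv2.cvtColor(c["color"],cv2.COLOR_RGB2BGR)[190:310,150:290];cv2.imwrite("pics/g6t.png",cv2.resize(im,None,fx=4.5,fy=4.5))
E
```

```text
time: 23.1
ee_pos: [0.5451, 0.1927, 0.2557]
tool_rot: [1.0, 0.003, -0.0, 0.0]
force: [0.4, -0.0, -1.2]
gripper_width: 0.0129
time: 23.6
ee_pos: [0.5397, 0.2211, 0.2065]
tool_rot: [1.0, 0.002, -0.0, 0.0]
force: [-0.2, -0.3, 0.3]
gripper_width: 0.0124
t 23.60 tcp [0.5397 0.2211 0.2065] yaw 0.003 tilt 0.0009 F [-0.2 -0.3  0.3] w 0.0124 q [ 0.35 -0.04  1.76 -0.    1.42  1.91]
turn about tool z 0.003
shift after turn cm [-0.42 -0.14  0.65]
shift now cm [-0.42 -0.14  0.65]
top [0.4957 0.2183] d 56.1 ext 3.8 axis 3.032 ctr -1.649 [209. 244.]
scene [0.5063 0.1971] d 41.2 ext 58.4 axis 1.930 ctr 2.620 [300. 169.]
```

View pics/g6.png

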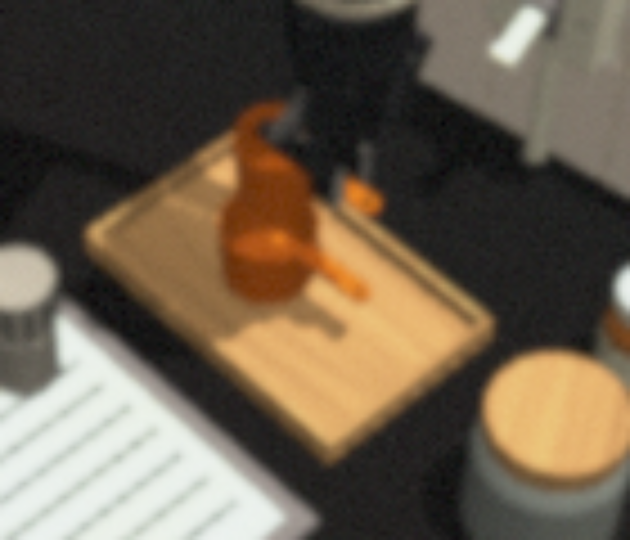

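View pics/g6t.png

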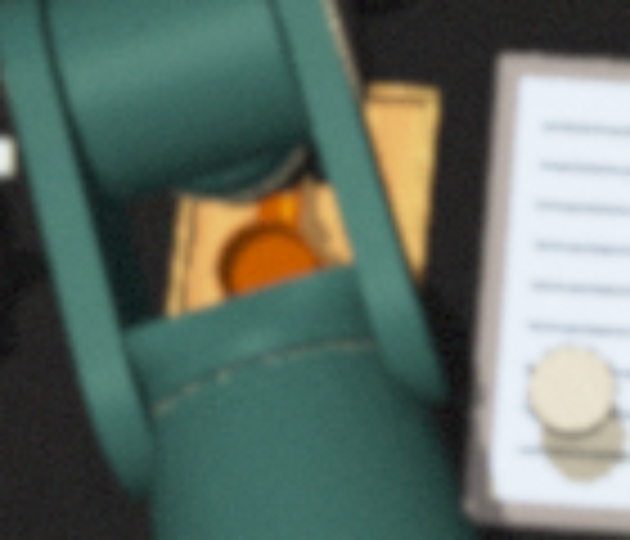

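```bash
python3 -m creep '[[-0.37,-0.14,0,0],[0,0,1.5,0],[0,0,1.5,0],[0,0,0.5,0],[0,0,0,0]]'; python3 -m creep '[[0,0,0.5,0],[0,0,0.5,0],[0,0,0.5,0],[0,0,0.5,0],[0,0,0,0]]'; python3 -m creep '[[0,0,0.5,0],[0,0,0.5,0],[0,0,0.5,0],[0,0,0,0]]'; python3 plan.py
```

```text
time: 24.3
ee_pos: [0.5356, 0.2224, 0.1697]
tool_rot: [1.0, 0.0, -0.001, 0.0]
force: [-0.7, -0.6, -1.2]
gripper_width: 0.0127
time: 24.8
ee_pos: [0.5358, 0.2225, 0.1506]
tool_rot: [1.0, 0.0, -0.0, 0.0]
force: [0.2, -0.1, -0.2]
gripper_width: 0.0125
time: 25.2
ee_pos: [0.5357, 0.2225, 0.1354]
tool_rot: [1.0, 0.0, -0.001, 0.0]
force: [-0.1, 0.0, -0.3]
gripper_width: 0.0127
t 25.20 tcp [0.5357 0.2225 0.1354] yaw 0.001 tilt 0.0012 F [-0.1  0.  -0.3] w 0.0127 q [0.35 0.01 1.83 0.   1.3  1.92]
```

```bash
python3 -m creep '[[0,0,0.3,0],[0,0,0.2,0],[0,0,0,0]]'; python3 -m creep '[[0,0,0.2,0],[0,0,0,0]]';  python3 plan.py
```

```text
time: 25.5
ee_pos: [0.536, 0.2226, 0.1312]
tool_rot: [1.0, 0.0, -0.0, 0.0]
force: [0.5, 0.3, -1.2]
gripper_width: 0.0127
time: 25.7
ee_pos: [0.536, 0.2226, 0.1293]
tool_rot: [1.0, 0.0, -0.0, 0.0]
force: [0.1, -0.5, 0.2]
gripper_width: 0.0128
t 25.70 tcp [0.536  0.2226 0.1293] yaw 0.001 tilt 0.0001 F [ 0.1 -0.5  0.2] w 0.0128 q [0.35 0.01 1.84 0.   1.29 1.92]
```

Release from about 3–4 mm, retreat sideways to cup e, and look.

```bash
python3 -m creep '[[0,0,0,0],[0,0,0,0],[0,0,0,0],[0,0,-1,0],[0,0,-2,0],[0,0,-3,0],[0,0,-3,0],[0,0,0,0]]' 4
python3 -m creep '[[0,4,0,0],[0,4,0,0],[0,4,0,0],[0,4,0,0],[0,4,0,0],[0,4,0,0],[0,0,0,0]]' 5
python3 plan.py
python3 - <<'E'
from h import *
c=cam("scene");im=cv2.cvtColor(c["color"],cv2.COLOR_RGB2BGR)[120:240,240:380];cv2.imwrite("pics/g7.png",cv2.resize(im,None,fx=4.5,fy=4.5))
c=cam("top");im=cv2.cvtColor(c["color"],cv2.COLOR_RGB2BGR)[190:310,150:290];cv2.imwrite("pics/g7t.png",cv2.resize(im,None,fx=4.5,fy=4.5))
W=cloud(c);m=orange(c);P=W[m>0];k=(P[:,1]>.15)&(P[:,1]<.3)&(P[:,0]<.62)&(P[:,0]>.4);P=P[k]
for x in np.arange(.44,.58,.01):
    q=P[abs(P[:,0]-x)<.005]; print(round(x,2),len(q),np.nanpercentile(q[:,2],[10,50,90]).round(4) if len(q) else '')
E
python3 nest.py
```

```text
time: 26.5
ee_pos: [0.5371, 0.223, 0.2249]
tool_rot: [1.0, 0.0, 0.003, -0.001]
force: [-0.1, -1.1, 1.4]
gripper_width: 0.0398
time: 27.2
ee_pos: [0.536, -0.0209, 0.2196]
tool_rot: [1.0, -0.001, 0.0, 0.0]
force: [-0.2, 0.4, 0.2]
gripper_width: 0.05
t 27.20 tcp [ 0.536  -0.0209  0.2196] yaw -0.003 tilt 0.0009 F [-0.2  0.4  0.2] w 0.0500 q [-0.09 -0.15  1.84 -0.    1.45  1.49]
0.44 0 
0.45 22 [0.0096 0.0412 0.0609]
0.46 32 [0.009  0.0279 0.0596]
0.47 25 [0.0187 0.0467 0.0567]
0.48 26 [0.0212 0.0446 0.0592]
0.49 33 [0.0157 0.0403 0.0599]
0.5 76 [0.016  0.0217 0.058 ]
0.51 47 [0.022  0.0437 0.0619]
0.52 4 [0.0232 0.0606 0.0652]
0.53 5 [0.0552 0.0608 0.0646]
0.54 8 [0.057  0.0598 0.0636]
0.55 0 
0.56 1 [0.061 0.061 0.061]
0.57 0 
top [0.4809 0.2209] d 62.5 ext 86.1 axis 0.037 ctr 0.010 [214. 252.]
scene [0.482  0.2199] d 59.2 ext 83.5 axis -0.121 ctr 0.041 [301. 175.]
```

View pics/g7.png

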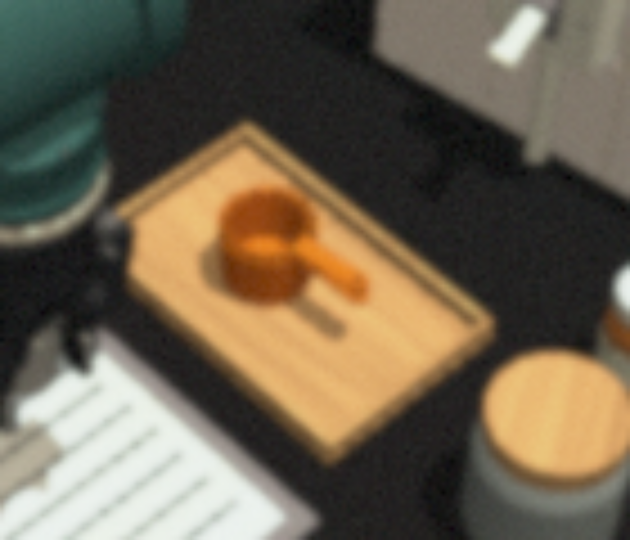

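View pics/g7t.png

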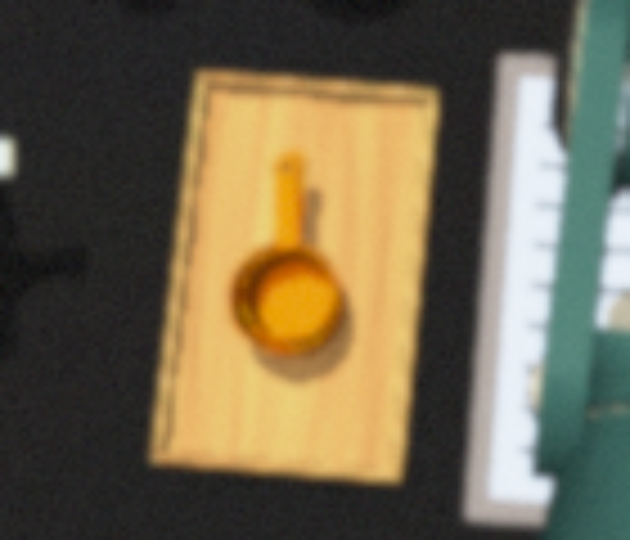

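Cup d is nested in c with its handle on top of c's (top view ~(214,252), rim height ~0.060). Next is cup e.

```bash
python3 -m creep '[[1.4,1.2,0,0],[1.5,1.2,0,0],[1.5,1.2,0,0],[1.4,1.2,0,0],[0,0,0,-0.15],[0,0,0,-0.15],[0,0,0,-0.15],[0,0,0,-0.15],[0,0,0,-0.07],[0,0,0,0]]'
python3 grip.py | grep -v "\-0.38"
python3 plan.py .5943 -.0693 .122 .675
```

```text
time: 28.4
ee_pos: [0.5944, -0.0641, 0.2194]
tool_rot: [0.944, 0.33, -0.0, -0.0]
force: [-0.4, 1.1, -0.0]
gripper_width: 0.0497
top c [ 0.5637 -0.1058] d 25 ext 52.8 axis 0.684 ctr 0.952 lat 10.7mm grip(from tip) [ 0.5754 -0.0825] grip k [ 0.5889 -0.0704]
scene c [ 0.5575 -0.1002] d 42 ext 76.6 axis 0.701 ctr 0.678 lat -1.1mm grip(from tip) [ 0.5946 -0.0704] grip k [ 0.5956 -0.0695]
t 28.50 tcp [ 0.5943 -0.0645  0.2193] yaw 0.670 tilt 0.0002 F [-0.1 -0.2  0.4] w 0.0495 q [-0.15 -0.02  1.72  0.    1.44  0.75]
turn about tool z -0.005
shift after turn cm [-0.3   0.38  9.73]
shift now cm [-0.3   0.38  9.73]
```

```bash
python3 -m creep '[[-0.3,0.38,0,0],[0,0,3,0],[0,0,3,0],[0,0,2,0],[0,0,1,0],[0,0,0.7,0],[0,0,0,0],[0,0,0,0]]'; python3 plan.py .5943 -.0693 .122 .675
python3 -m creep '[[0,0,0,0],[0,0,0,0],[0,0,0,0],[0,0,0,0],[0,0,0,0],[0,0,0,0]]' 0.5;python3 plan.py
```

```text
time: 29.3
ee_pos: [0.5947, -0.0703, 0.1234]
tool_rot: [0.944, 0.329, 0.001, 0.0]
force: [0.5, -0.8, -0.2]
gripper_width: 0.05
t 29.30 tcp [ 0.5947 -0.0703  0.1234] yaw 0.671 tilt 0.0011 F [ 0.5 -0.8 -0.2] w 0.0500 q [-0.16  0.06  1.8  -0.    1.28  0.74]
turn about tool z -0.004
shift after turn cm [ 0.03 -0.1   0.14]
shift now cm [ 0.03 -0.1   0.14]
time: 29.9
ee_pos: [0.5946, -0.0701, 0.123]
tool_rot: [0.944, 0.329, 0.001, 0.0]
force: [1.5, 1.9, 6.0]
gripper_width: 0.0124
t 29.90 tcp [ 0.5946 -0.0701  0.123 ] yaw 0.671 tilt 0.0012 F [1.5 1.9 6. ] w 0.0124 q [-0.16  0.06  1.8   0.    1.28  0.74]
```

```bash
python3 -m creep '[[0,0,-0.5,0],[0,0,-1.5,0],[0,0,-3,0],[0,0,-3,0],[0,0,-3,0],[0,0,-2.5,0],[0,0,0,0],[0,0,0,0]]'
python3 -m creep '[[0,0,0,0.15],[0,0,0,0.15],[0,0,0,0.15],[0,0,0,0.15],[0,0,0,0.07],[0,0,0,0],[0,0,0,0]]'
python3 plan.py .5307 .222 .26 0
python3 - <<'E'
from h import *
c=cam("scene","s8")
E
```

```text
time: 30.7
ee_pos: [0.5942, -0.0702, 0.2583]
tool_rot: [0.944, 0.329, 0.0, 0.0]
force: [-0.2, -0.2, -0.6]
gripper_width: 0.0125
time: 31.4
ee_pos: [0.594, -0.0702, 0.2566]
tool_rot: [1.0, 0.002, -0.001, -0.0]
force: [0.4, -0.4, -0.7]
gripper_width: 0.0125
t 31.40 tcp [ 0.594  -0.0702  0.2566] yaw 0.003 tilt 0.0013 F [ 0.4 -0.4 -0.7] w 0.0125 q [-0.16 -0.03  1.67 -0.    1.5   1.41]
turn about tool z 0.003
shift after turn cm [ -6.33 -29.22  -0.32]
shift now cm [ -6.24 -29.24  -0.32]
```

View pics/s8.png

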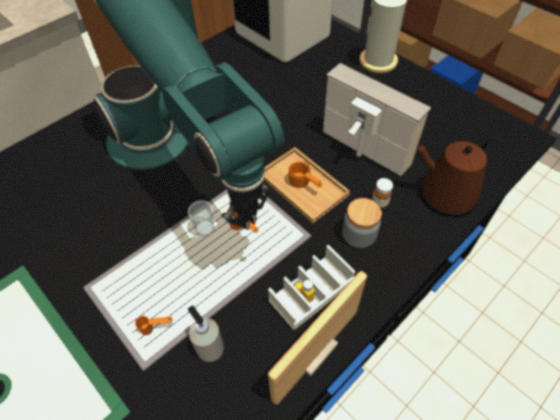

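```bash
python3 -m creep '[[-0.7,-3.2,0,0],[-0.7,-3.5,0,0],[-0.7,-3.5,0,0],[-0.7,-3.5,0,0],[-0.7,-3.5,0,0],[-0.7,-3.5,0,0],[-0.7,-3.5,0,0],[-0.7,-3,0,0],[-0.6,-2,0,0],[0,0,0,0]]'; python3 -m creep '[[0,0,2.5,0],[0,0,2.5,0],[0,0,1,0],[0,0,0,0],[0,0,0,0]]'; python3 plan.py .5307 .222 .136 0; python3 - <<'E'
from h import *
c=cam("scene");im=cv2.cvtColor(c["color"],cv2.COLOR_RGB2BGR)[120:240,240:380];cv2.imwrite("pics/g9.png",cv2.resize(im,None,fx=4.5,fy=4.5))
c=cam("top");im=cv2.cvtColor(c["color"],cv2.COLOR_RGB2BGR)[190:310,150:290];cv2.imwrite("pics/g9t.png",cv2.resize(im,None,fx=4.5,fy=4.5))
E
```

```text
time: 32.45
ee_pos: [0.5312, 0.2237, 0.2572]
tool_rot: [1.0, 0.002, -0.0, -0.0]
force: [-0.1, -1.2, -0.1]
gripper_width: 0.0127
time: 32.95
ee_pos: [0.5324, 0.2215, 0.1984]
tool_rot: [1.0, 0.0, 0.0, -0.0]
force: [0.7, 0.6, -0.5]
gripper_width: 0.0127
t 32.95 tcp [0.5324 0.2215 0.1984] yaw 0.001 tilt 0.0007 F [ 0.7  0.6 -0.5] w 0.0127 q [ 0.35 -0.05  1.78 -0.    1.41  1.92]
turn about tool z 0.001
shift after turn cm [-0.18 -0.05  6.24]
shift now cm [-0.18 -0.05  6.24]
```

View pics/g9.png

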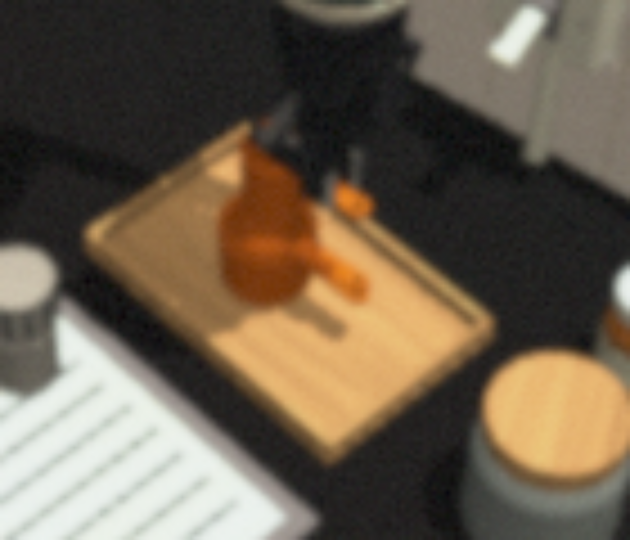

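View pics/g9t.png

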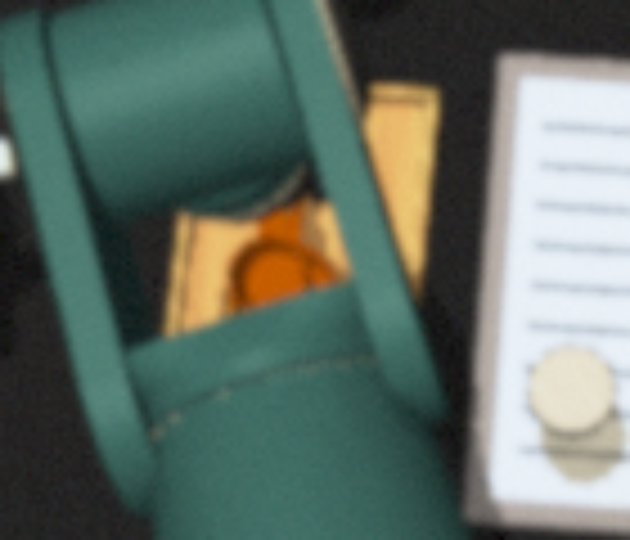

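```bash
python3 -m creep '[[-0.18,0,1,0],[0,0,1,0],[0,0,0.5,0],[0,0,0,0]]'; python3 -m creep '[[0,0,0.5,0],[0,0,0.5,0],[0,0,0.5,0],[0,0,0,0]]'; python3 -m creep '[[0,0,0.5,0],[0,0,0.5,0],[0,0,0.5,0],[0,0,0.4,0],[0,0,0,0]]'; python3 plan.py
```

```text
time: 33.45
ee_pos: [0.5298, 0.2216, 0.1711]
tool_rot: [1.0, 0.0, -0.001, 0.0]
force: [0.1, 0.9, 0.2]
gripper_width: 0.0129
time: 33.85
ee_pos: [0.53, 0.2217, 0.1565]
tool_rot: [1.0, 0.0, -0.001, 0.0]
force: [-0.7, 0.1, -0.6]
gripper_width: 0.0129
time: 34.35
ee_pos: [0.53, 0.2217, 0.1377]
tool_rot: [1.0, 0.0, -0.0, 0.0]
force: [-0.6, -0.2, -0.1]
gripper_width: 0.0126
t 34.35 tcp [0.53   0.2217 0.1377] yaw 0.001 tilt 0.0009 F [-0.6 -0.2 -0.1] w 0.0126 q [ 0.35 -0.01  1.84  0.    1.3   1.92]
```

```bash
python3 -m creep '[[0,0,0.2,0],[0,0,0,0]]'; python3 -m creep '[[0,0,0,0],[0,0,0,0],[0,0,0,0],[0,0,-1,0],[0,0,-2,0],[0,0,-3,0],[0,0,-3,0],[0,0,0,0]]' 4
python3 -m creep '[[0,4,0,0],[0,4,0,0],[0,4,0,0],[0,4,0,0],[0,4,0,0],[0,4,0,0],[0,0,0,0]]' 5
python3 plan.py
python3 - <<'E'
from h import *
c=cam("scene");im=cv2.cvtColor(c["color"],cv2.COLOR_RGB2BGR)[120:240,240:380];cv2.imwrite("pics/g10.png",cv2.resize(im,None,fx=4.5,fy=4.5))
c=cam("top");im=cv2.cvtColor(c["color"],cv2.COLOR_RGB2BGR)[190:310,150:290];cv2.imwrite("pics/g10t.png",cv2.resize(im,None,fx=4.5,fy=4.5))
W=cloud(c);m=orange(c);P=W[m>0];k=(P[:,1]>.15)&(P[:,1]<.3)&(P[:,0]<.62)&(P[:,0]>.4);P=P[k]
q=P[P[:,0]>.52];print(len(q),np.median(q[:,2]),np.percentile(P[:,2],[95,99]))
E
python3 nest.py
```

```text
time: 34.55
ee_pos: [0.5302, 0.2218, 0.1363]
tool_rot: [1.0, 0.0, -0.0, -0.0]
force: [0.7, 0.4, -1.3]
gripper_width: 0.0129
time: 35.35
ee_pos: [0.5313, 0.2221, 0.2318]
tool_rot: [1.0, 0.0, 0.003, -0.001]
force: [0.7, 0.7, -0.0]
gripper_width: 0.0399
time: 36.05
ee_pos: [0.5302, -0.0218, 0.2266]
tool_rot: [1.0, -0.001, 0.0, 0.0]
force: [0.1, 0.5, 0.2]
gripper_width: 0.0501
t 36.05 tcp [ 0.5302 -0.0218  0.2266] yaw -0.003 tilt 0.0009 F [0.1 0.5 0.2] w 0.0501 q [-0.09 -0.17  1.85 -0.    1.46  1.48]
0 nan [0.06698321 0.06989749]
top [0.4809 0.2209] d 62.2 ext 86.0 axis 0.041 ctr 0.018 [214. 252.]
scene [0.4823 0.2196] d 60.1 ext 84.0 axis -0.128 ctr 0.053 [301. 175.]
  return _methods._mean(a, axis=axis, dtype=dtype,
  ret = ret.dtype.type(ret / rcount)
```

View pics/g10.png

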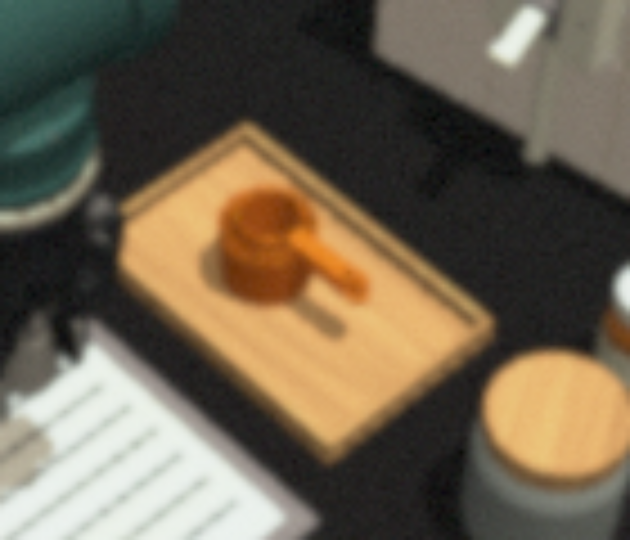

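View pics/g10t.png

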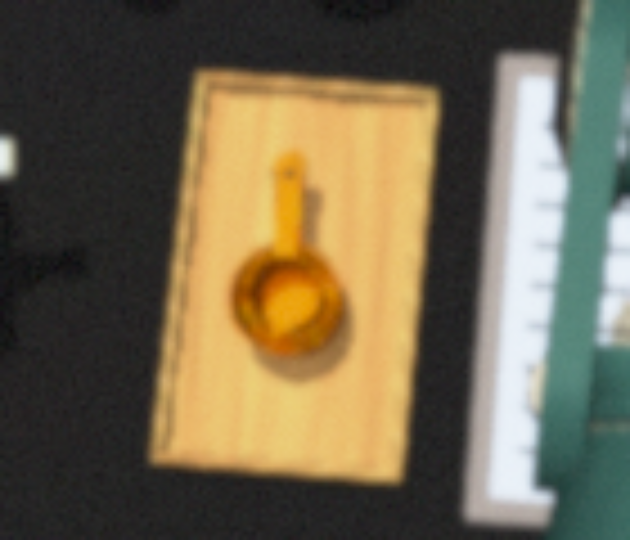

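```bash
python3 -m creep '[[0.3,3,0,0],[0.5,4,0,0],[0.5,4,0,0],[0.5,4,0,0],[0.5,4,0,0],[0.5,4,0,0],[0.5,4,0,0],[0.5,4,0,0],[0.5,2,0,0],[0,0,0,0]]'
python3 -m creep '[[0,0,0,-0.15],[0,0,0,-0.15],[0,0,0,-0.15],[0,0,0,-0.15],[0,0,0,-0.15],[0,0,0,-0.15],[0,0,0,0],[0,0,0,0]]'
python3 grip.py
python3 plan.py .576 -.3515 .122 .905
python3 - <<'E'
from h import *
c=cam("scene","s11")
E
```

```text
time: 37.25
ee_pos: [0.5744, -0.3493, 0.2257]
tool_rot: [1.0, 0.0, -0.0, -0.0]
force: [0.1, 0.6, -0.5]
gripper_width: 0.05
time: 38.05
ee_pos: [0.5741, -0.3471, 0.2264]
tool_rot: [0.901, 0.434, 0.0, -0.0]
force: [-0.2, -0.1, 0.9]
gripper_width: 0.0498
scene c [ 0.5488 -0.3838] d 33 ext 70.9 axis 0.877 ctr 0.854 lat -1.1mm grip(from tip) [ 0.5764 -0.3522] grip k [ 0.5774 -0.351 ]
t 38.15 tcp [ 0.5739 -0.3476  0.2264] yaw 0.898 tilt 0.0001 F [-0.3 -0.2  0.1] w 0.0497 q [-0.58  0.14  1.54  0.    1.46  0.09]
turn about tool z -0.007
shift after turn cm [-0.18  0.41 10.44]
shift now cm [-0.18  0.41 10.44]
```

View pics/s11.png

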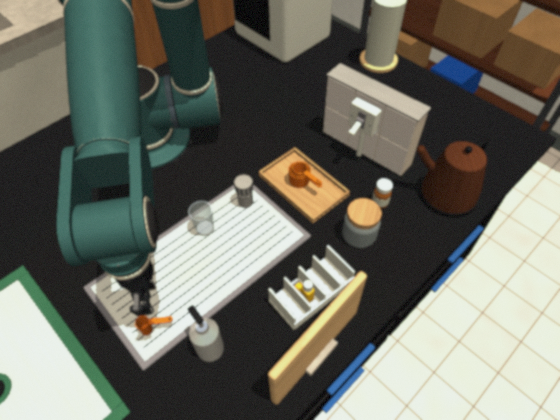

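```bash
python3 -m creep '[[-0.15,0.41,0,0],[0,0,3,0],[0,0,3,0],[0,0,2.5,0],[0,0,1,0],[0,0,0.8,0],[0,0,0,0],[0,0,0,0]]'; python3 plan.py .576 -.3515 .122 .905
python3 -m creep '[[0,0,0,0],[0,0,0,0],[0,0,0,0],[0,0,0,0],[0,0,0,0],[0,0,0,0]]' 0.5;python3 plan.py
python3 -m creep '[[0,0,-0.5,0],[0,0,-1.5,0],[0,0,-3,0],[0,0,-3,0],[0,0,-3,0],[0,0,-2.5,0],[0,0,0,0],[0,0,0,0]]'
python3 - <<'E'
from h import *
c=cam("scene");im=cv2.cvtColor(c["color"],cv2.COLOR_RGB2BGR)[220:370,80:250];cv2.imwrite("pics/g12.png",cv2.resize(im,None,fx=3.5,fy=3.5))
E
```

```text
time: 39.0
ee_pos: [0.5764, -0.3523, 0.1247]
tool_rot: [0.9, 0.435, 0.0, 0.001]
force: [-0.4, -0.1, 1.0]
gripper_width: 0.0502
t 39.00 tcp [ 0.5764 -0.3523  0.1247] yaw 0.901 tilt 0.0015 F [-0.4 -0.1  1. ] w 0.0502 q [-0.59  0.22  1.63 -0.    1.3   0.08]
turn about tool z -0.004
shift after turn cm [ 0.04 -0.08  0.27]
shift now cm [ 0.04 -0.08  0.27]
time: 39.6
ee_pos: [0.5763, -0.3519, 0.1241]
tool_rot: [0.9, 0.435, 0.0, 0.0]
force: [1.4, 1.9, 7.1]
gripper_width: 0.0124
t 39.60 tcp [ 0.5763 -0.3519  0.1241] yaw 0.901 tilt 0.0011 F [1.4 1.9 7.1] w 0.0124 q [-0.59  0.22  1.63  0.    1.3   0.08]
time: 40.4
ee_pos: [0.5759, -0.352, 0.2594]
tool_rot: [0.9, 0.435, 0.0, 0.001]
force: [-0.1, -0.4, -1.9]
gripper_width: 0.0126
```

View pics/g12.png

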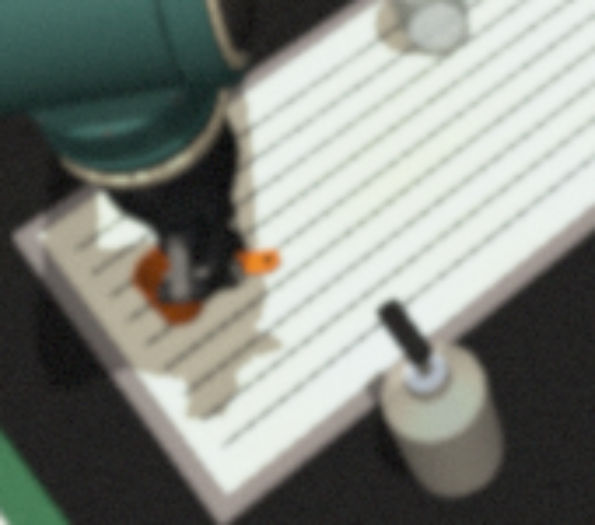

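```bash
python3 -m creep '[[0,0,0,0.15],[0,0,0,0.15],[0,0,0,0.15],[0,0,0,0.15],[0,0,0,0.15],[0,0,0,0.15],[0,0,0,0],[0,0,0,0]]'
python3 -m creep '[[-0.3,-3,0,0],[-0.4,-4,0,0],[-0.4,-4,0,0],[-0.4,-4,0,0],[-0.4,-4,0,0],[-0.4,-4,0,0],[-0.4,-4,0,0],[-0.4,-4,0,0],[-0.4,-4,0,0],[-0.4,-4,0,0]]'
python3 plan.py .524 .2217 .26 0
```

```text
time: 41.25
ee_pos: [0.5758, -0.3518, 0.2576]
tool_rot: [1.0, 0.003, -0.001, -0.0]
force: [0.2, 0.3, 0.4]
gripper_width: 0.0125
time: 42.25
ee_pos: [0.5361, 0.0396, 0.2583]
tool_rot: [1.0, 0.003, -0.0, 0.0]
force: [0.6, -0.1, 0.2]
gripper_width: 0.0125
t 42.25 tcp [0.5361 0.0396 0.2583] yaw 0.005 tilt 0.0001 F [ 0.6 -0.1  0.2] w 0.0125 q [ 0.03 -0.17  1.8  -0.    1.52  1.59]
turn about tool z 0.005
shift after turn cm [ -1.21 -18.21  -0.17]
shift now cm [ -1.11 -18.22  -0.17]
```

```bash
python3 -m creep '[[-0.3,-4,0,0],[-0.3,-4,0,0],[-0.3,-4,0,0],[-0.3,-4,0,0],[0,-1.8,0,0],[0,0,0,0],[0,0,2.5,0],[0,0,2.5,0],[0,0,0,0],[0,0,0,0]]'
python3 plan.py .524 .2217 .142 0; python3 nest.py 0.0165;python3 - <<'E'
from h import *
c=cam("scene");im=cv2.cvtColor(c["color"],cv2.COLOR_RGB2BGR)[120:240,240:380];cv2.imwrite("pics/g13.png",cv2.resize(im,None,fx=4.5,fy=4.5))
c=cam("top");im=cv2.cvtColor(c["color"],cv2.COLOR_RGB2BGR)[190:310,150:290];cv2.imwrite("pics/g13t.png",cv2.resize(im,None,fx=4.5,fy=4.5))
E
```

```text
time: 43.25
ee_pos: [0.5246, 0.2154, 0.2088]
tool_rot: [1.0, 0.001, -0.0, 0.0]
force: [-0.5, 0.7, -0.3]
gripper_width: 0.0124
t 43.25 tcp [0.5246 0.2154 0.2088] yaw 0.002 tilt 0.0005 F [-0.5  0.7 -0.3] w 0.0124 q [ 0.34 -0.08  1.79 -0.    1.43  1.91]
turn about tool z 0.002
shift after turn cm [-0.06 -0.63  6.68]
shift now cm [-0.06 -0.63  6.68]
top [0.4829 0.221 ] d 57.1 ext 13.4 axis -1.357 ctr 0.015 [212. 252.]
scene [0.4583 0.2438] d 23.6 ext 116.2 axis -0.132 ctr -0.284 [301. 172.]
```

View pics/g13.png

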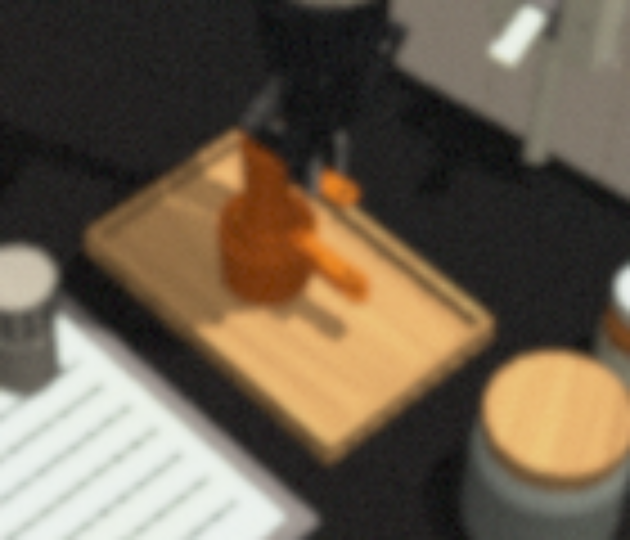

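View pics/g13t.png

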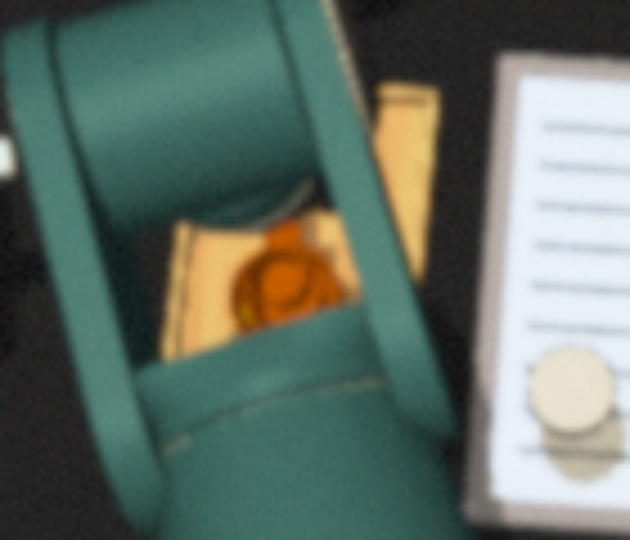

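```bash
python3 -m creep '[[-0.05,-0.63,0,0],[0,0,1,0],[0,0,1,0],[0,0,0,0]]'; python3 plan.py .524 .2217 .142 0;  python3 - <<'E'
from h import *
c=cam("top");im=cv2.cvtColor(c["color"],cv2.COLOR_RGB2BGR)[190:310,150:290];cv2.imwrite("pics/g14t.png",cv2.resize(im,None,fx=4.5,fy=4.5))
E
```

```text
time: 43.85
ee_pos: [0.5234, 0.2222, 0.1862]
tool_rot: [1.0, 0.001, -0.001, 0.001]
force: [-0.5, 0.7, -0.4]
gripper_width: 0.0124
t 43.85 tcp [0.5234 0.2222 0.1862] yaw 0.001 tilt 0.0028 F [-0.5  0.7 -0.4] w 0.0124 q [ 0.36 -0.06  1.81 -0.    1.39  1.93]
turn about tool z 0.001
shift after turn cm [0.08 0.04 4.42]
shift now cm [0.08 0.04 4.42]
```

View pics/g14t.png

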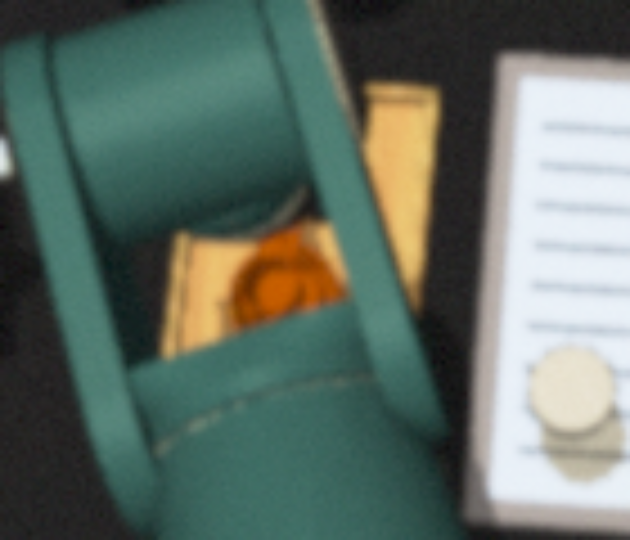

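```bash
python3 -m creep '[[0.05,0.04,0.5,0],[0,0,0.5,0],[0,0,0.5,0],[0,0,0,0]]'; python3 -m creep '[[0,0,0.5,0],[0,0,0.5,0],[0,0,0.5,0],[0,0,0,0]]'; python3 -m creep '[[0,0,0.5,0],[0,0,0.5,0],[0,0,0.3,0],[0,0,0,0]]'; python3 plan.py
```

```text
time: 44.3
ee_pos: [0.5243, 0.2218, 0.1725]
tool_rot: [1.0, 0.0, -0.001, 0.0]
force: [-0.3, 0.1, -0.2]
gripper_width: 0.0125
time: 44.7
ee_pos: [0.5242, 0.2218, 0.1575]
tool_rot: [1.0, 0.0, -0.001, 0.0]
force: [-0.5, -0.7, -1.0]
gripper_width: 0.0128
time: 45.1
ee_pos: [0.5243, 0.2219, 0.1448]
tool_rot: [1.0, 0.0, -0.0, 0.0]
force: [-0.0, -0.8, -0.2]
gripper_width: 0.0128
t 45.10 tcp [0.5243 0.2219 0.1448] yaw 0.001 tilt 0.0008 F [-0.  -0.8 -0.2] w 0.0128 q [ 0.36 -0.02  1.85  0.    1.32  1.93]
```

```bash
python3 -m creep '[[0,0,0.25,0],[0,0,0,0]]'; python3 -m creep '[[0,0,0,0],[0,0,0,0],[0,0,0,0],[0,0,-1,0],[0,0,-2,0],[0,0,-3,0],[0,0,-3,0],[0,0,0,0]]' 4
python3 -m creep '[[0,4,0,0],[0,4,0,0],[0,4,0,0],[0,4,0,0],[0,4,0,0],[0,4,0,0],[0,4,0,0],[0,4,0,0],[0,4,0,0],[0,0,0,0]]'
python3 plan.py
python3 - <<'E'
from h import *
c=cam("scene","s15");im=cv2.cvtColor(c["color"],cv2.COLOR_RGB2BGR)[135:215,265:350];cv2.imwrite("pics/g15.png",cv2.resize(im,None,fx=7,fy=7))
c=cam("top","t15");im=cv2.cvtColor(c["color"],cv2.COLOR_RGB2BGR)[200:300,170:260];cv2.imwrite("pics/g15t.png",cv2.resize(im,None,fx=6,fy=6))
W=cloud(c);m=orange(c);P=W[m>0];k=(P[:,1]>.15)&(P[:,1]<.3)&(P[:,0]<.62)&(P[:,0]>.4);P=P[k]
print(np.percentile(P[:,2],[90,95,99]))
E
python3 nest.py
```

```text
time: 45.3
ee_pos: [0.5245, 0.2219, 0.1427]
tool_rot: [1.0, 0.0, -0.0, 0.0]
force: [0.4, 0.7, 0.2]
gripper_width: 0.0127
time: 46.1
ee_pos: [0.5255, 0.2223, 0.2383]
tool_rot: [1.0, 0.0, 0.003, -0.001]
force: [-0.4, 0.4, 0.8]
gripper_width: 0.0402
time: 47.1
ee_pos: [0.5244, -0.1416, 0.2329]
tool_rot: [1.0, -0.001, -0.0, 0.0]
force: [-0.7, -0.5, -0.9]
gripper_width: 0.0401
t 47.10 tcp [ 0.5244 -0.1416  0.2329] yaw -0.003 tilt 0.0008 F [-0.7 -0.5 -0.9] w 0.0401 q [-0.31 -0.15  1.82 -0.    1.47  1.26]
[0.06883176 0.07068681 0.0757693 ]
top [0.4809 0.2213] d 61.7 ext 86.1 axis 0.000 ctr 0.022 [214. 252.]
scene [0.4813 0.2204] d 58.3 ext 80.7 axis -0.350 ctr 0.067 [302. 175.]
```

View pics/g15.png

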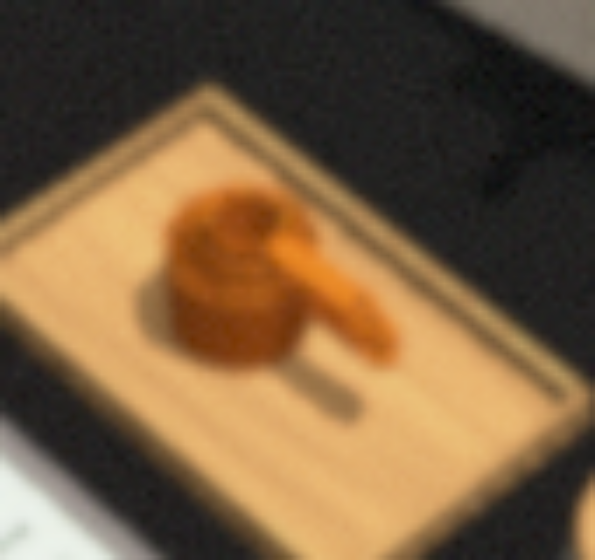

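View pics/g15t.png

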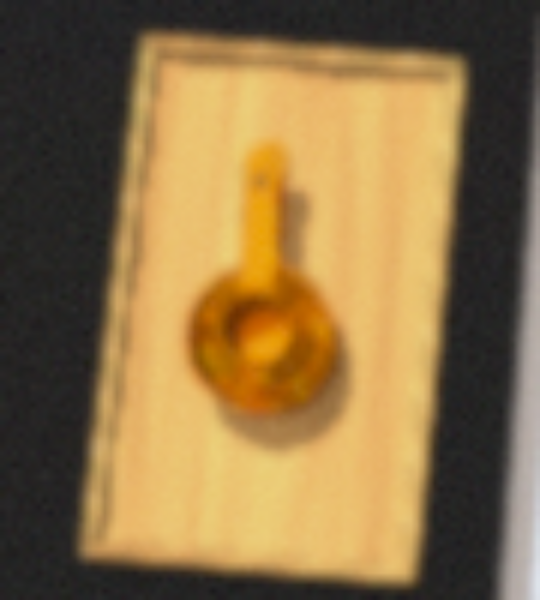

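View pics/s15.png

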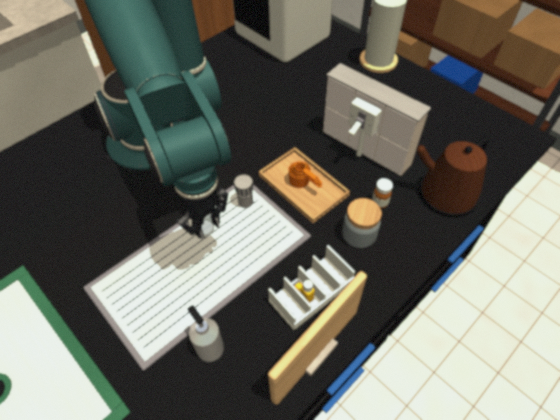

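View pics/t15.png

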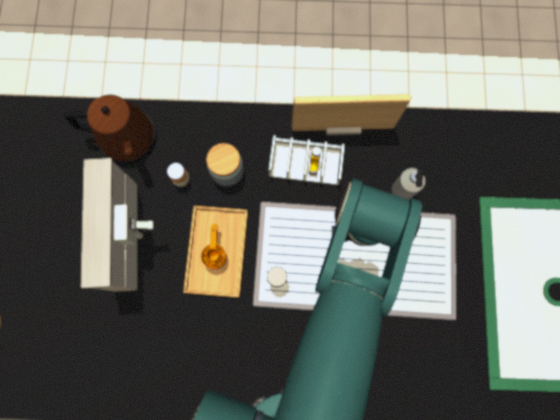

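```bash
python3 - <<'E'
from h import *
for n in("top","scene"):
  for rep in range(2):
    c=cam(n);W=cloud(c);h=cv2.cvtColor(c["color"],cv2.COLOR_RGB2HSV)
    m=(h[...,0]<26)&(h[...,1]>190)
    P=W[m]
    a=P[(abs(P[:,1]-.2215)<.007)&(P[:,2]>.04)]
    print(n,[(round(x,3),int(((a[:,0]>x)&(a[:,0]<x+.012)).sum()),float(np.median(a[(a[:,0]>x)&(a[:,0]<x+.012),2]).round(4))) for x in np.arange(.502,.575,.012) if ((a[:,0]>x)&(a[:,0]<x+.012)).sum()])
    q=W.reshape(-1,3);k=(np.hypot(q[:,0]-.482,q[:,1]-.2215)<.010);print(" floor",k.sum(),np.median(q[k,2]).round(4), "ring z90",np.percentile(q[(np.hypot(q[:,0]-.482,q[:,1]-.2215)<.02)][:,2],95).round(4))
E
```

```text
top [(np.float64(0.502), 26, 0.0732), (np.float64(0.514), 25, 0.074), (np.float64(0.526), 21, 0.0733), (np.float64(0.538), 25, 0.074), (np.float64(0.55), 21, 0.0698), (np.float64(0.562), 6, 0.0606)]
 floor 35 0.0291 ring z90 0.0754
top [(np.float64(0.502), 22, 0.0726), (np.float64(0.514), 23, 0.0736), (np.float64(0.526), 22, 0.0737), (np.float64(0.538), 26, 0.0732), (np.float64(0.55), 20, 0.0698), (np.float64(0.562), 7, 0.0611)]
 floor 35 0.0295 ring z90 0.075
scene [(np.float64(0.502), 18, 0.0697), (np.float64(0.514), 15, 0.0713), (np.float64(0.526), 15, 0.0718), (np.float64(0.538), 18, 0.0705), (np.float64(0.55), 22, 0.0662), (np.float64(0.562), 5, 0.0602)]
 floor 2 0.0475 ring z90 0.0738
scene [(np.float64(0.502), 16, 0.0715), (np.float64(0.514), 15, 0.0724), (np.float64(0.526), 18, 0.0719), (np.float64(0.538), 15, 0.0723), (np.float64(0.55), 23, 0.0655), (np.float64(0.562), 7, 0.0618)]
 floor 3 0.056 ring z90 0.0728
```

The top handle reads 0.0725–0.074 m against 0.0725 expected, and the inner floor 0.029 m against 0.028. Everything is seated and level, so I hand in.

```bash
python3 - <<'E'
from station import bot
print(bot.hand_in()); print(bot.read_state()['time'])
E
```

```text
the job is handed in; nothing more can be done
None
the job is handed in; nothing more can be done
```

I pushed the plate's toggle fully down to its stop before touching any cup. I then put away the four cups present (c, d, e and f; a and b were absent) as one nested set in the bamboo tray, handles together along +x. The job was handed in at about 47 s of the 210 s allowed.

**Switch:** after the push the toggle sloped about 0.45 rad below level, which is the off position. The push ended with about 15–18 N on the tool at the stop.

**Nest:** the top cup's handle is level at z ≈ 0.073 m in the top camera (0.0725 expected for a fully seated set). The scene camera read it 1–3 mm lower, at 0.070–0.072 m. The floor of the inner cup reads 0.029 m (0.028 expected).

**Handles:** all are aligned in the top view, within about 0.02 rad. The scene camera's fit disagreed (axis −0.35, centre line 0.07 rad). I put that down to it also seeing the sides of the stacked handles.

**Other objects:** in the last pictures everything in view stood where it started, but the arm hid the tumbler in the top view and partly in the scene view. I saw no cup knocked aside.

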